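Bolt down a spring scale and load it to its mark

ROBOT

A 6-joint arm with a two-finger parallel gripper is mounted at the origin on the work surface. World frame = base frame: x ahead of the robot, y to its left, z up, the work surface at z = 0. Lengths are in m, angles in degrees, forces in N, time in s.
With the tool pointing down it reaches from about 0.3 to 1 m from the base axis. Payload 5.1 kg.
Tool frame: the origin (TCP) lies midway between the tips of the shut fingers; the grasp point (between the pads) lies 19 mm behind it; z points along the fingers, y is the direction in which the jaws open and shut (so a half turn about z gives the same grasp; the last joint's range is limited). The gripper opens to 95 mm and grips with 3 to 60 N. Pads are 20 mm wide; open, the fingers measure 119 mm over their backs; the gripper's body (75 mm by 180 mm) begins 59 mm behind the grasp point.
Start: joints at [62.647, 7.093, 94.555, -0, 78.352, -4.733], TCP at [0.25, 0.6, 0.189] pointing down, gripper open.
Joint ranges: [-149.61, 149.61], [-58.7, 133.49], [1.44, 155.28], [-77.14, 257.14], [18.33, 153.61], [-166.67, 166.67]. Speed limits (degrees/s): [147.25, 147.25, 180, 180, 180, 180].

INTERFACE

Orientations are given as [roll, pitch, yaw] about the fixed x, y, z axes, in that order (R = Rz(yaw) Ry(pitch) Rx(roll)).
In Python, from bench import bot gives the robot as it stands. The module is installed in compiled form; this text tells all that it offers.
- The arm moves only by the tool arm_command, never from a script. Its argument "motion" is a list of rows, each a list of 6 numbers: the shift along the tool's x, y, z in mm, then the turn, a rotation vector about the tool's x, y, z in rad. A call has 1 to 20 rows; each row shifts and turns the commanded pose from where the row before left it, along the tool's axes as they then stand; what a row does not reach is not made up. A row lasts 1/8 s, in which the tool goes at most 62.5 mm and 10.7 degrees, less where a joint would pass 70% of its speed; a pose out of reach is approached as far as the arm can. A call with a gripper value outside its range is refused whole. "gripper" is the opening in per cent of the stroke, from 0 (shut) to 100 (fully open), set as the call begins (left out, the last holds). The fingers move at their own pace and stop on an object; "grip_force" is the grip in N (left out, the last holds). Time passes only in rows, so rows that do not move let the fingers close. It gives the time, the measured TCP pose, the force and the opening at its end, in the units of the state.
- bot.read_state(): the state, without advancing time (a new reading comes with each control period).
- bot.get_image(name): name is "scene" or "top" or "wrist"; returns (picture, depth): 400x640x3 uint8, red, green, blue; 400x640 float32, m along the optical axis (not along the pixel's ray), 0 where there is no reading.
- bot.calibration(name): a dict with "intrinsics" (3x3 intrinsics, pixels), "world_from_camera" (4x4, takes a point from camera to world coordinates); the wrist camera has in their place "mount" (4x4, takes a point from camera to tool coordinates, whose origin is the TCP and whose axes are the flange's). Camera axes: x right, y up, looking along -z (the intrinsics and any distortion apply to the point x, -y, -z); pixel columns grow to the right and rows downward; lengths in m; the calibration is good to about 2 mm. A picture is of the moment at which its call begins: read the wrist's pose just before it. calibration takes no time and is no camera call.
- bot.sign_off(): hands the job in, once; it reports no verdict.
The state is a dict: "time_s": time; "q": joint angles; "qvel": joint speeds; "joint_torque": joint torques, N m; "tool_pos": TCP position; "tcp_rot": TCP orientation; "force": force on the tool from outside, world axes, zero at the start; "torque": the same for the moment, N m; "width": finger opening in m.
Only numpy, scipy, OpenCV 4.12 (cv2) and the standard library are available. Lean on these libraries where they do the work, as an engineer would, in place of code of your own. Each camera call takes 0.05 s, during which the arm holds its last target. There are 200 camera calls.

TASK

First bolt the spring scale down: set the T-bolt from its white block through the fork of the stand's foot into the slot of the base plate, turn its head square across the slot and tighten its winged nut fully. Then swing the cam lever all the way over to free the pan, and only after that lay steel slabs from the bench in the pan until its pointer is level with the top of the index post. Do not disturb the beaker, the slide box or the bottle.

Things in the scene. Friction and masses are not known exactly. Their poses are not given: they have to be found in the camera images.
- rig: spring scale on an aluminium base plate, fixed; plate 200 x 440 x 28 mm (x, y, height), origin at the centre of its underside. A T-slot runs along y at x = 0: mouth 28 mm wide, lips 10 mm thick, below them a channel 46 mm wide, 12 mm high (heights 6 to 18 mm). Spring housing and pan at y = +110 mm
- fork (a point): place for the T-bolt's origin: on the channel floor, mid-fork; axes as the rig's, y along the slot. The fork is the stand's foot: two tines 10 mm thick (top 38 mm above the bench) beside a 28 mm gap over the slot, 55 mm each way along y, open at -y. The bolt's head goes down lengthwise through gap and slot mouth; 25 mm either way along the slot does not matter
- tbolt: steel T-bolt, upright with its nut in the white block at the start. Origin: centre of the head's underside; z up the shank. Head 44 (x) x 24 x 10 mm, shank 18 mm across; 0.35 kg with nut. Two head corners are cut away: lying along the slot, down in the channel, it turns clockwise from above by 95 degrees and jams across the slot under the lips; the other way it jams at 38 degrees
- nut (a joint): turn of the winged nut on the bolt, rad: 0 loose (start), grows clockwise from above, stop at 2.8 = tight. Goes down the shank 1.6 mm per rad. Stiff (0.08 N m), so the bolt turns along until its head jams in the slot. With the head on the channel floor and nut at 0 the flange is 2 mm above the fork; then the bolt rises 2 mm; snug at 2.5, the last 0.3 make it firm
- nut_grip (a point): centre of the nut's wing, to grip: an upright plate 56 mm long (x), 12 mm thick, 36 mm high on a round flange 44 mm across, 6 mm thick. The point is 24 mm above the flange's upper side, 12 mm below the wing's top, and 64 mm above the bolt's origin at nut = 0, where the wing lies along the bolt's x
- holder: white plastic block, fixed, 80 x 60 x 30 mm, with a pocket 12 mm deep in which the head of the T-bolt stands at the start; origin at the centre of its underside
- lever (a joint): cam lever that locks the pan, rad: about 0 locked (its lobe lies under a tongue of the pan, which cannot sink), grows clockwise from above, stop at 1.31; fully over the pan is free. Stays where it is left; about 3 to 5 N at the knob
- lever_knob (a point): on the axis of the lever's upright round black knob, 20 mm in diameter: the knob's top is 14 mm above this point, the top of the lever's bar 24 mm below it; 80 mm from the pivot, moves in a level circle about it
- lever_pivot (a point): the lever's upright pivot axis, at the height of the lobe's top (150 mm above the bench)
- pan (a joint): how far the sprung pan has sunk, m: 0 at the top, stop at 0.055; each slab sinks it 10 mm once it is free (it stays at 0 while locked)
- pan_floor (a point): centre of the pan's floor, upper side; axes as the rig's. Steel pan 120 x 150 mm (x, y) outside, rim 4 mm thick that rises 6 mm above the floor; 154 mm above the bench when at the top
- pan_pointer (a point): tip of the short pointer on the far (+x) side of the pan, upper face, level with the pan's floor
- mark (a point): centre of the flat top of the steel index post (12 mm diameter) beside the pan's pointer, 114 mm above the bench: the height that the pointer must reach
- slab1: plain steel slab weight, 72 x 36 x 12 mm, 0.25 kg (all slabs are alike); origin at the centre of its underside, x along its 72 mm length, z up. Lies on the bench at the start
- slab2: plain steel slab weight, 72 x 36 x 12 mm, 0.25 kg (all slabs are alike); origin at the centre of its underside, x along its 72 mm length, z up. Lies on the bench at the start
- slab3: plain steel slab weight, 72 x 36 x 12 mm, 0.25 kg (all slabs are alike); origin at the centre of its underside, x along its 72 mm length, z up. Lies on the bench at the start
- slab4: plain steel slab weight, 72 x 36 x 12 mm, 0.25 kg (all slabs are alike); origin at the centre of its underside, x along its 72 mm length, z up. Lies on the bench at the start; may be absent
- slab5: plain steel slab weight, 72 x 36 x 12 mm, 0.25 kg (all slabs are alike); origin at the centre of its underside, x along its 72 mm length, z up. Lies on the bench at the start; may be absent
- slab6: plain steel slab weight, 72 x 36 x 12 mm, 0.25 kg (all slabs are alike); origin at the centre of its underside, x along its 72 mm length, z up. Lies in the pan at the start; may be absent
- slab7: plain steel slab weight, 72 x 36 x 12 mm, 0.25 kg (all slabs are alike); origin at the centre of its underside, x along its 72 mm length, z up. Lies in the pan at the start; may be absent
- beaker: glass beaker, 100 mm wide, 110 mm tall, not to be disturbed; origin at the centre of its underside
- slide_box: cardboard box of slides, 70 x 90 x 35 mm, not to be disturbed; origin at the centre of its underside
- reagent: brown glass bottle, 68 mm wide, 150 mm tall, not to be disturbed; origin at the centre of its underside
Mind the look-alikes: they are no part of the job. What is shaped like the tbolt but green is not meant.

How it is judged:
By the outcome, as a careful person would: the job done as asked, in the order asked, and still so for the second after the job is handed in, with the robot touching nothing.
Of slab4, slab5, slab6, slab7 only 2 to 4 are there at a start; the rules pass over those that are not, and their reading is None.
At some moment in a run one of slab1, slab2, slab3, slab4, slab5, slab6, slab7 may be knocked a few centimetres aside while the robot is not near it.
It also fails if it takes over 210 s, if anything falls off the work surface, if the arm or the gripper's body presses on something with over 40 N, if the wrist force passes 120 N, or if a joint passes its speed limit or range.

## Working session

There is one attempt and no reset: what is moved stays moved. The work goes in short steps, Python scripts to look and compute and a tool call to move; the robot and the scene stay as the last step left them, time stands still between calls to the robot, and variables do not carry over. Pictures are saved under pics/ and viewed, about 12 in all and at most 16, crops included, and the job is handed in when it is done.

Besides the shell and the picture viewer there is one more tool, called after "Emit:" as name(argument=value, ...), one argument or row to a line, values as JSON. arm_command: Moves the arm, as the interface text tells. Its arguments: {"type":"object","properties":{"motion":{"type":"array"},"gripper":{"type":"number"},"grip_force":{"type":"number"}},"required":["motion"]}

```bash
mkdir -p pics
cat > h.py <<'E'
import numpy as np, cv2
from bench import bot
from scipy.spatial.transform import Rotation as R
np.set_printoptions(precision=4,suppress=True)
def snap(name,tag):
    s=bot.read_state(); im,d=bot.get_image(name); c=bot.calibration(name); K=np.array(c["intrinsics"])
    if name=="wrist":
        T=np.eye(4);T[:3,:3]=R.from_euler('xyz',s['tcp_rot'],degrees=True).as_matrix();T[:3,3]=s['tool_pos']
        T=T@np.array(c["mount"])
    else: T=np.array(c["world_from_camera"])
    np.savez(f"pics/{tag}.npz",im=im,d=d,K=K,T=T); cv2.imwrite(f"pics/{tag}.png",im[:,:,::-1]); return im,d
def load(tag): return np.load(f"pics/{tag}.npz")
def px(tag,u,v,z=None):
    """world point of pixel: from depth, or on plane z"""
    f=load(tag);K,T,d=f['K'],f['T'],f['d']
    r=np.array([(u-K[0,2])/K[0,0],-(v-K[1,2])/K[1,1],-1.])
    if z is None:
        w=d[max(0,int(v)-1):int(v)+2,max(0,int(u)-1):int(u)+2]; p=r*np.median(w[w>0]) if (w>0).any() else r*np.nan
        return T[:3,:3]@p+T[:3,3]
    w=T[:3,:3]@r; return T[:3,3]+w*(z-T[2,3])/w[2]
def cloud(tag):
    f=load(tag);K,T,d=f['K'],f['T'],f['d'];v,u=np.mgrid[:400,:640]
    p=np.stack([(u-K[0,2])/K[0,0]*d,-(v-K[1,2])/K[1,1]*d,-d],-1)@T[:3,:3].T+T[:3,3]
    p[d<=0]=np.nan; return p
def proj(tag,P):
    f=load(tag);K,T=f['K'],f['T'];p=(np.asarray(P)-T[:3,3])@T[:3,:3]
    return K[0,0]*p[0]/-p[2]+K[0,2],K[1,1]*-p[1]/-p[2]+K[1,2]
def crop(tag,u0,v0,u1,v1,s,out):
    im=load(tag)['im'][v0:v1,u0:u1,::-1]; cv2.imwrite(f"pics/{out}.png",cv2.resize(im,None,fx=s,fy=s,interpolation=cv2.INTER_CUBIC))
E
python3 - <<'E'
from h import *
snap("top","top0");snap("scene","scene0")
print(bot.read_state()); 
for n in("top","scene","wrist"):print(n,bot.calibration(n))
E
```

```text
{'time_s': 0.1, 'q': array([62.6471,  7.1312, 94.6275, -0.0008, 78.3531, -4.7332]), 'qvel': array([-0.0532, -0.0838, -0.1582,  0.0334, -0.0694,  0.002 ]), 'joint_torque': array([  0.0005, -41.888 , -36.1095,   0.0776,   0.0461,  -0.    ]), 'tool_pos': array([0.2497, 0.5994, 0.1874]), 'tcp_rot': array([-179.8885,   -0.0085,  157.3805]), 'force': array([ 0.7112, -0.2423,  0.5342]), 'torque': array([0.0429, 0.1045, 0.0083]), 'width': 0.09512930565414593}
top {'intrinsics': array([[393.4217,   0.    , 319.144 ],
       [  0.    , 393.4217, 197.4864],
       [  0.    ,   0.    ,   1.    ]]), 'world_from_camera': array([[ 0.0159,  0.9965, -0.082 ,  0.4658],
       [-0.9994,  0.0183,  0.0288, -0.0027],
       [ 0.0302,  0.0815,  0.9962,  1.0729],
       [ 0.    ,  0.    ,  0.    ,  1.    ]])}
scene {'intrinsics': array([[383.7555,   0.    , 318.9809],
       [  0.    , 383.7555, 192.193 ],
       [  0.    ,   0.    ,   1.    ]]), 'world_from_camera': array([[-0.7819, -0.4171,  0.4633,  1.0725],
       [ 0.6232, -0.5036,  0.5984,  0.67  ],
       [-0.0162,  0.7566,  0.6537,  0.8843],
       [ 0.    ,  0.    ,  0.    ,  1.    ]])}
wrist {'intrinsics': array([[284.5918,   0.    , 322.5694],
       [  0.    , 284.5918, 198.9426],
       [  0.    ,   0.    ,   1.    ]]), 'mount': array([[ 0.0002,  0.9651,  0.2618,  0.0744],
       [ 1.    , -0.0004,  0.0007,  0.0002],
       [ 0.0008,  0.2618, -0.9651, -0.1952],
       [ 0.    ,  0.    ,  0.    ,  1.    ]])}
```

View pics/top0.png

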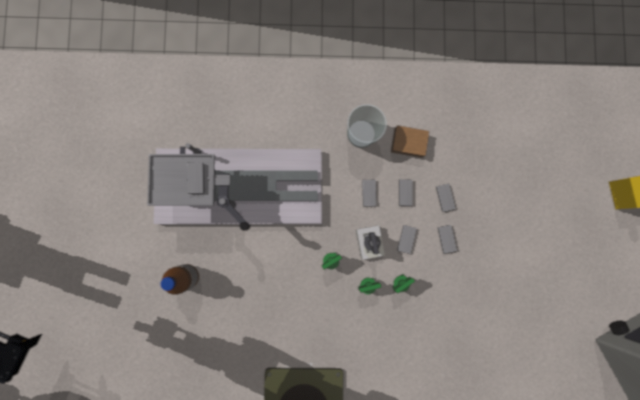

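View pics/scene0.png

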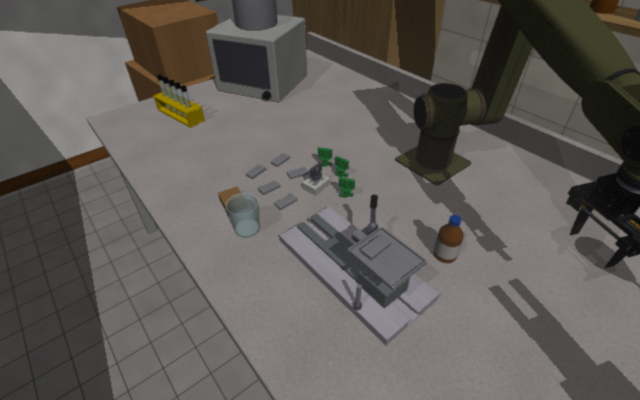

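The top view shows the rig (155–322, 150–225). The pan is at (182,180) with a slab in it at about (196,175). The lever knob is at (244,226). The white block with the grey bolt is at (371,242), and the three green look-alikes are at (331,261), (369,286) and (403,283). Five slabs lie on the bench at (370,192), (406,192), (446,197), (407,239) and (447,238). The grey bolt in the white block is the one meant. Next I take enlarged crops and measure.

Run:
```python
from h import *
crop("top0",140,130,480,310,2.3,"c1")
P=cloud("top0")
for n,(u,v) in dict(p00=(159,152),p10=(321,151),p11=(321,223),p01=(160,222),knob=(244,226),lever_in=(226,201),block=(371,242),nut=(372,241),pan1=(157,180),pan2=(196,175),panfar=(170,170)).items():
    print(n,px("top0",u,v), px("top0",u,v,.028))
im=load("top0")['im']
# slabs: fit rects from height 8..16mm in the region
m=((P[...,2]>.006)&(P[...,2]<.017)).astype(np.uint8); m[:,:350]=0;m[:170]=0;m[260:]=0;m[:,470:]=0
n,l,st,c=cv2.connectedComponentsWithStats(m)
for i in range(1,n):
    if st[i,4]>60:
        q=P[l==i]; r=cv2.minAreaRect((q[:,:2]*1000).astype(np.float32)); print('blob',c[i],st[i,4],np.array(r[0]),np.array(r[1]),r[2],np.nanmedian(q[:,2]))
# rig cloud heights
m=((P[...,2]>.02)&(P[...,2]<.034)).astype(np.uint8);m[:140]=0;m[235:]=0;m[:,:140]=0;m[:,335:]=0
q=P[m>0];print('plate',cv2.minAreaRect((q[:,:2]*1000).astype(np.float32)),np.median(q[:,2]))
m=((P[...,2]>.14)&(P[...,2]<.185)).astype(np.uint8);m[:140]=0;m[235:]=0;m[:,:140]=0;m[:,220:]=0
q=P[m>0];print('pan',cv2.minAreaRect((q[:,:2]*1000).astype(np.float32)),np.percentile(q[:,2],[5,25,50,75,95]))
m=((P[...,2]>.022)&(P[...,2]<.04)).astype(np.uint8);m[:220]=0;m[262:]=0;m[:,:352]=0;m[:,395:]=0
q=P[m>0];print('block',cv2.minAreaRect((q[:,:2]*1000).astype(np.float32)),np.median(q[:,2]))
m=((P[...,2]>.05)&(P[...,2]<.12)).astype(np.uint8);m[:220]=0;m[262:]=0;m[:,:352]=0;m[:,395:]=0
q=P[m>0];print('wing',cv2.minAreaRect((q[:,:2]*1000).astype(np.float32)),np.median(q[:,2]),q[:,2].max())
```

```text
p00 [0.6654 0.3952 0.0272] [0.6652 0.3949 0.028 ]
p10 [ 0.6777 -0.0359  0.0265] [ 0.6774 -0.0359  0.028 ]
p11 [ 0.4844 -0.0398  0.0025] [ 0.4839 -0.0389  0.028 ]
p01 [0.4796 0.3832 0.0282] [0.4796 0.3833 0.028 ]
knob [0.4717 0.1387 0.1864] [0.4727 0.164  0.028 ]
lever_in [0.5294 0.188  0.1508] [0.5379 0.2134 0.028 ]
block [ 0.4376 -0.1626  0.0881] [ 0.4358 -0.1723  0.028 ]
nut [ 0.4402 -0.1643  0.093 ] [ 0.4385 -0.175   0.028 ]
pan1 [0.5754 0.3488 0.1529] [0.5902 0.3965 0.028 ]
pan2 [0.5872 0.2558 0.1653] [0.6056 0.2949 0.028 ]
panfar [0.5992 0.3195 0.1541] [0.6176 0.3637 0.028 ]
blob [405.4683 192.3058] 363 [ 571.6406 -268.5228] [37.9452 74.0966] 89.76817321777344 0.011888728808352012
blob [369.1618 192.6882] 340 [ 569.4069 -170.2611] [68.8771 36.3315] 1.0715513229370117 0.012332749948397614
blob [445.6817 197.2141] 355 [ 560.4189 -379.7369] [72.0187 37.3068] 14.560853004455566 0.012026448489379726
blob [406.9972 238.8824] 357 [ 445.218 -272.788] [36.5815 71.3456] 76.57942962646484 0.012238991365995933
blob [447.1322 238.6171] 363 [ 447.3146 -382.7719] [71.7225 37.0974] 11.911077499389648 0.011786181490601955
plate ((580.1309814453125, 182.87545776367188), (199.8367462158203, 440.9750671386719), 0.9531237483024597) 0.02809373645201041
pan ((587.4188232421875, 285.90283203125), (139.65850830078125, 164.14698791503906), 0.9884214401245117) [0.1515 0.1533 0.1547 0.1582 0.1665]
block ((435.9972839355469, -171.09469604492188), (79.9326171875, 60.343910217285156), 11.638161659240723) 0.03014732178071866
wing ((435.75262451171875, -170.37818908691406), (43.40553283691406, 43.55958557128906), 56.68442916870117) 0.07795332680089351 0.09762863350251627
```

View pics/c1.png

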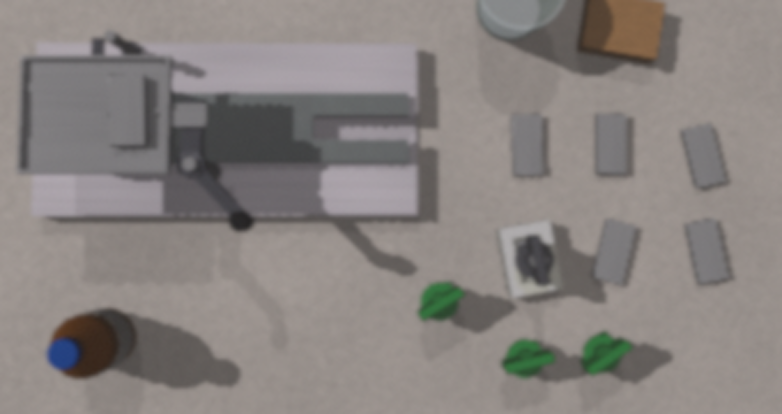

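The crop confirms the grey steel bolt in the white block at crop (535,258), one slab in the pan at crop (128,110), and the lever pivot cap at about (190,162) with the knob at (241,220). Next come the fork and stand heights and the first move.

```bash
cat >> h.py <<'E'
def go(x,y,z,yaw=None):
    """tool-frame shift mm from measured pose to the TCP target, shift first, then the turn about tool z"""
    s=bot.read_state(); r=R.from_euler('xyz',s['tcp_rot'],degrees=True)
    d=r.inv().apply(np.array([x,y,z])-s['tool_pos'])*1000
    cur=s['tcp_rot'][2]; t=None if yaw is None else ((cur-yaw+180)%360-180)
    print('t',round(s['time_s'],2),'pos',s['tool_pos'],'rot',s['tcp_rot'],'q6',s['q'][5],'shift mm',d.round(1),'turn z deg(cw+)',t, 'rad',None if t is None else round(np.radians(t),4))
E
python3 - <<'E'
from h import *
P=cloud("top0")
def sel(a,b,u0,u1,v0,v1):
    m=(P[...,2]>a)&(P[...,2]<b);M=np.zeros_like(m);M[v0:v1,u0:u1]=1;return P[m&M]
q=sel(.034,.045,220,330,165,215);print('fork',cv2.minAreaRect((q[:,:2]*1000).astype(np.float32)),np.median(q[:,2]),q.min(0),q.max(0))
print([ (u,P[188,u].round(3).tolist()) for u in range(214,326,6)])
print([ (u,P[180,u].round(3).tolist()) for u in range(214,326,8)])
print([ (v,P[v,300].round(3).tolist()) for v in range(164,208,2)])
print('pivot',px('top0',222.6,199.8,.150),px('top0',222.6,199.8),'knob',px('top0',244,225,.186))
q=sel(.17,.20,235,252,215,236);print('knobtop',np.median(q,0),len(q),q.min(0),q.max(0))
print('bottle',px('top0',168,284),px('top0',180,278)); print('green',px('top0',331,261))
q=sel(.158,.17,186,207,158,197);print('panslab',cv2.minAreaRect((q[:,:2]*1000).astype(np.float32)),np.median(q[:,2]))
go(.25,.6,.35,11.6)
E
```

```text
fork ((572.2366943359375, 101.48651123046875), (98.32405853271484, 256.1737976074219), 0.8445780873298645) 0.03807580088890972 [ 0.5218 -0.027   0.034 ] [0.6217 0.2302 0.0445]
[(214, [0.56, 0.218, 0.147]), (220, [0.56, 0.204, 0.148]), (226, [0.56, 0.189, 0.151]), (232, [0.572, 0.197, 0.039]), (238, [0.572, 0.181, 0.04]), (244, [0.572, 0.165, 0.039]), (250, [0.573, 0.15, 0.038]), (256, [0.573, 0.134, 0.038]), (262, [0.573, 0.118, 0.039]), (268, [0.574, 0.103, 0.038]), (274, [0.574, 0.087, 0.038]), (280, [0.578, 0.074, 0.004]), (286, [0.578, 0.057, 0.008]), (292, [0.578, 0.041, 0.005]), (298, [0.579, 0.025, 0.004]), (304, [0.579, 0.008, 0.008]), (310, [0.579, -0.008, 0.006]), (316, [0.579, -0.024, 0.008]), (322, [0.58, -0.041, -0.001])]
[(214, [0.578, 0.217, 0.156]), (222, [0.578, 0.198, 0.154]), (230, [0.593, 0.203, 0.035]), (238, [0.593, 0.182, 0.037]), (246, [0.594, 0.161, 0.038]), (254, [0.594, 0.14, 0.037]), (262, [0.595, 0.119, 0.037]), (270, [0.595, 0.098, 0.037]), (278, [0.596, 0.077, 0.033]), (286, [0.596, 0.056, 0.034]), (294, [0.597, 0.035, 0.034]), (302, [0.597, 0.014, 0.03
[... 561 characters left out ...]
, 0.039]), (198, [0.549, 0.018, 0.04]), (200, [0.543, 0.018, 0.039]), (202, [0.539, 0.018, 0.027]), (204, [0.533, 0.018, 0.029]), (206, [0.528, 0.018, 0.026])]
pivot [0.5321 0.1962 0.15  ] [0.5318 0.195  0.1552] knob [0.4739 0.1389 0.186 ]
knobtop [0.4717 0.1388 0.1855] 66 [0.4627 0.1301 0.1706] [0.4807 0.148  0.1907]
bottle [0.3369 0.3132 0.1503] [0.3464 0.2976 0.115 ]
green [ 0.3881 -0.0639  0.0749]
panslab ((584.7749633789062, 259.090087890625), (42.85645294189453, 81.16646575927734), 89.86149597167969) 0.16571158076943648
t 0.1 pos [0.2497 0.5994 0.1874] rot [-179.8885   -0.0085  157.3805] q6 -4.733186142632212 shift mm [   0.     0.3 -162.6] turn z deg(cw+) 145.78047205844177 rad 2.5443
```

Emit:
arm_command(
  motion=[
    [0,0,-40,0,0,0],
    [0,0,-40,0,0,0],
    [0,0,-40,0,0,0],
    [0,0,-40,0,0,0],
  ],
  gripper=60,
)

```text
time_s: 0.6
tool_pos: [0.2499, 0.5997, 0.3491]
tcp_rot: [-179.9, -0.0, 157.4]
force: [-0.0, -0.2, -1.0]
width: 0.0605
```

Emit:
arm_command(
  motion=[
    [-29.2,-40,0,0,0,0],
    [-29.2,-40,0,0,0,0],
    [-29.2,-40,0,0,0,0],
    [-29.2,-40,0,0,0,0],
    [-29.2,-40,0,0,0,0],
    [-29.2,-40,0,0,0,0],
    [-29.2,-40,0,0,0,0],
    [-29.2,-40,0,0,0,0],
    [-29.2,-40,0,0,0,0],
    [-29.2,-40,0,0,0,0],
    [-29.2,-40,0,0,0,0],
    [-29.2,-40,0,0,0,0],
    [-29.2,-40,0,0,0,0],
    [-29.2,-40,0,0,0,0],
    [-29.2,-40,0,0,0,0],
    [-29.2,-40,0,0,0,0],
  ],
)

```text
time_s: 2.6
tool_pos: [0.435, -0.1721, 0.3481]
tcp_rot: [180.0, -0.0, 157.4]
force: [0.5, 0.2, 0.5]
width: 0.0571
```

Emit:
arm_command(
  motion=[
    [0,0,8,0,0,0.159],
    [0,0,8,0,0,0.159],
    [0,0,8,0,0,0.159],
    [0,0,8,0,0,0.159],
    [0,0,8,0,0,0.159],
    [0,0,8,0,0,0.159],
    [0,0,8,0,0,0.159],
    [0,0,8,0,0,0.159],
    [0,0,8,0,0,0.159],
    [0,0,8,0,0,0.159],
    [0,0,8,0,0,0.159],
    [0,0,8,0,0,0.159],
    [0,0,8,0,0,0.159],
    [0,0,8,0,0,0.159],
    [0,0,8,0,0,0.159],
    [0,0,8,0,0,0.159],
    [0,0,0,0,0,0],
  ],
)

```text
time_s: 4.72
tool_pos: [0.4344, -0.1701, 0.2193]
tcp_rot: [-179.9, 0.1, 11.7]
force: [-0.1, -0.2, -0.2]
width: 0.0571
```

Run:
```python
from h import *
snap("wrist","w1")
go(.436,-.17,.2,11.6)
P=cloud("w1");u,v=proj("w1",[.436,-.17,.095]);print(u,v)
m=(P[...,2]>.084)&(P[...,2]<.105)&(abs(P[...,0]-.436)<.05)&(abs(P[...,1]+.17)<.05)
q=P[m];print('wing',cv2.minAreaRect((q[:,:2]*1000).astype(np.float32)),np.median(q[:,2]),len(q))
u,v=int(u),int(v);crop("w1",max(0,u-130),max(0,v-110),u+130,v+110,3,"c2")
```

```text
t 4.78 pos [ 0.4348 -0.1703  0.22  ] rot [-179.9562    0.0543   11.7756] q6 50.243749940502816 shift mm [ 1.3 -0.  20. ] turn z deg(cw+) 0.1755719311952646 rad 0.0031
323.24085608861475 185.81499079265024
wing ((435.4857177734375, -169.81857299804688), (54.416053771972656, 16.561546325683594), 11.993022918701172) 0.092562657586931 507
```

View pics/c2.png

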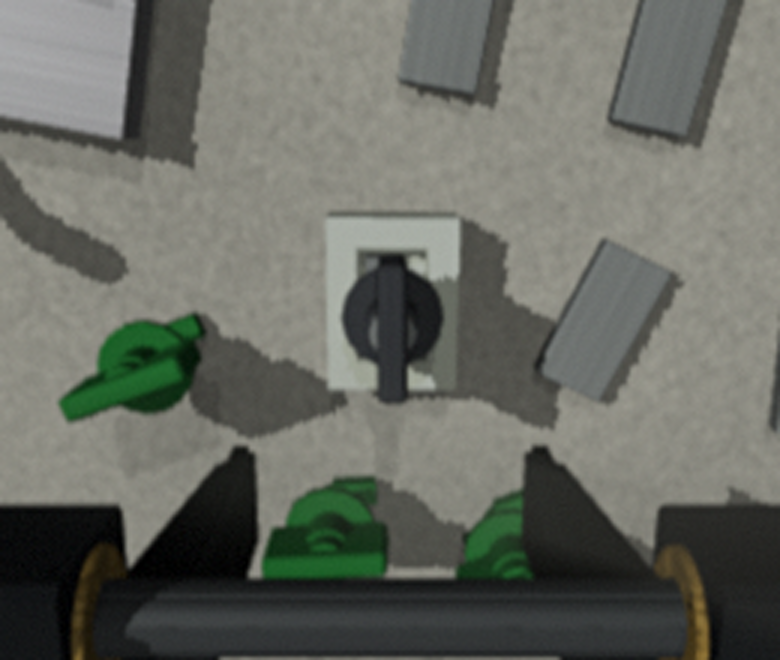

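The crop shows the dark wing upright on its flange at crop (392,325), in the white block and lined up with the tool. The pads straddle it once lowered.

Emit:
arm_command(
  motion=[
    [0.8,0.4,40,0,0,0],
    [0,0,40,0,0,0],
    [0,0,35,0,0,0],
    [0,0,25,0,0,0],
    [0,0,16,0,0,-0.003],
    [0,0,0,0,0,0],
    [0,0,0,0,0,0],
  ],
)

```text
time_s: 5.65
tool_pos: [0.437, -0.1712, 0.0659]
tcp_rot: [179.9, -0.1, 11.8]
force: [0.2, -0.6, 0.8]
width: 0.0571
```

Emit:
arm_command(
  motion=[
    [0,0,0,0,0,0],
    [0,0,0,0,0,0],
    [0,0,0,0,0,0],
    [0,0,0,0,0,0],
    [0,0,0,0,0,0],
    [0,0,0,0,0,0],
  ],
  gripper=0,
  grip_force=40,
)

```text
time_s: 6.4
tool_pos: [0.436, -0.1707, 0.0645]
tcp_rot: [-180.0, 0.0, 11.8]
force: [0.5, -0.3, 0.1]
width: 0.0111
```

Emit:
arm_command(
  motion=[
    [0,0,-15,0,0,0],
    [0,0,-35,0,0,0],
    [0,0,-40,0,0,0],
    [0,0,-40,0,0,0],
    [30.5,-26.5,0,0,0,0],
    [30.5,-26.5,0,0,0,0],
    [30.5,-26.5,0,0,0,0],
    [30.5,-26.5,0,0,0,0],
    [30.5,-26.5,0,0,0,0],
    [30.5,-26.5,0,0,0,0],
    [0,0,0,0,0,-0.154],
    [0,0,0,0,0,-0.154],
    [0,0,0,0,0,-0.154],
    [0,0,0,0,0,-0.154],
    [0,0,0,0,0,-0.154],
    [0,0,0,0,0,-0.154],
    [0,0,0,0,0,-0.154],
    [0,0,0,0,0,-0.154],
    [0,0,0,0,0,-0.154],
    [0,0,0,0,0,0],
  ],
)

```text
time_s: 8.9
tool_pos: [0.5824, 0.0223, 0.1947]
tcp_rot: [-180.0, -0.0, 91.1]
force: [-1.0, -0.2, -2.4]
width: 0.0111
```

Run:
```python
from h import *
snap("wrist","w2");snap("top","top1")
go(.5825,.022,.1,90.95); print(bot.read_state()['width'])
P=cloud("w2")
def edges(y):
    m=(abs(P[...,1]-y)<.004)&(abs(P[...,0]-.58)<.12);q=P[m];q=q[np.argsort(q[:,0])]
    h=np.array([np.nanmedian(q[abs(q[:,0]-x)<.0015,2]) if (abs(q[:,0]-x)<.0015).any() else np.nan for x in np.arange(.53,.64,.002)])
    return h
for y in(-.02,.0,.06,.07,.12):
    print(y,[f"{x*1000:.0f}:{h*1000:.0f}" for x,h in zip(np.arange(.53,.64,.002),edges(y))if h==h])
crop("w2",120,0,520,400,1.9,"c3")
```

```text
t 9.0 pos [0.5825 0.0223 0.1947] rot [-179.9901   -0.0005   91.067 ] q6 -4.146903765699051 shift mm [-0.3  0.  94.7] turn z deg(cw+) 0.11700798119983347 rad 0.002
0.011080027382160988
-0.02 ['530:27', '532:27', '534:27', '536:27', '538:27', '540:27', '542:37', '544:37', '546:37', '548:38', '618:37', '620:37', '622:37', '624:27', '626:27', '628:27', '630:27', '632:27', '634:27', '636:27', '638:27']
0.0 ['530:27', '532:27', '534:27', '536:27', '538:27', '540:27', '542:37', '544:37', '546:37', '548:37', '550:37', '552:37', '554:37', '556:37', '558:37', '560:37', '562:37', '564:37', '594:6', '596:6', '598:36', '600:36', '602:38', '604:37', '606:37', '608:37', '610:37', '612:37', '614:37', '616:37', '618:37', '620:308', '622:309', '624:309', '626:308', '628:309', '630:309', '632:309', '634:309', '636:309', '638:309']
0.06 ['530:27', '532:27', '534:27', '536:27', '538:27', '540:37', '542:37', '544:36', '546:37', '548:37', '550:37', '552:314', '554:315', '556:315', '558:315', '560:315', '562:315', '564:315', '566:314', '568:315', '570:315', '572:315', '574:314', '576:5', '578:4', '580:5', '
[... 696 characters left out ...]
37', '612:37', '614:37', '616:37', '618:37', '620:37', '622:27', '624:26', '626:26', '628:27', '630:27', '632:27', '634:27', '636:27', '638:27']
0.12 ['530:27', '532:27', '534:27', '536:27', '538:27', '540:37', '542:37', '544:38', '546:37', '548:37', '550:37', '552:37', '554:37', '556:37', '558:37', '560:37', '562:37', '564:37', '566:37', '568:37', '570:37', '572:37', '574:37', '576:37', '578:37', '580:37', '582:37', '584:36', '586:37', '588:37', '590:37', '592:37', '594:37', '596:37', '598:37', '600:37', '602:37', '604:37', '606:37', '608:37', '610:37', '612:37', '614:37', '616:37', '618:37', '620:32', '622:26', '624:27', '626:27', '628:27', '630:27', '632:27', '634:26', '636:27', '638:27']
```

View pics/c3.png

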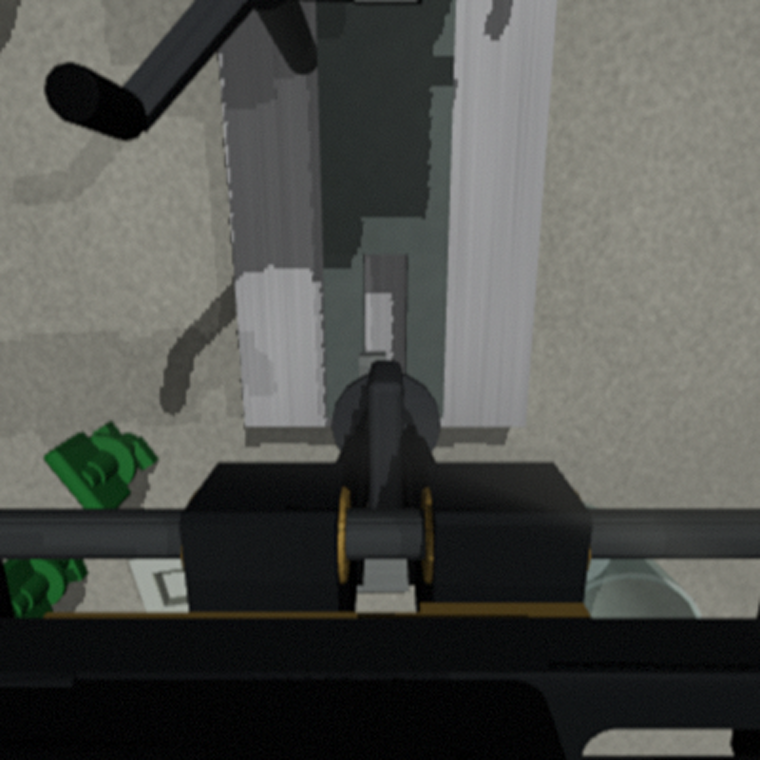

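The crop shows the bolt held centrally at crop (386,380), in line with the fork gap (365–407, centre 386). I lower it in steps and watch the force.

Emit:
arm_command(
  motion=[
    [0,-0.4,30,0,0,0.002],
    [0,0,30,0,0,0],
    [0,0,25,0,0,0],
    [0,0,12,0,0,0],
    [0,0,8,0,0,0],
    [0,0,6,0,0,0],
    [0,0,6,0,0,0],
    [0,0,0,0,0,0],
    [0,0,0,0,0,0],
  ],
)

```text
time_s: 10.12
tool_pos: [0.5826, 0.0223, 0.078]
tcp_rot: [180.0, 0.0, 91.1]
force: [-0.3, -0.4, -2.0]
width: 0.0111
```

Emit:
arm_command(
  motion=[
    [0,0,5,0,0,0],
    [0,0,5,0,0,0],
    [0,0,5,0,0,0],
    [0,0,5,0,0,0],
    [0,0,3,0,0,0],
    [0,0,2,0,0,0],
    [0,0,0,0,0,0],
    [0,0,0,0,0,0],
  ],
)

```text
time_s: 11.12
tool_pos: [0.5824, 0.0223, 0.0527]
tcp_rot: [180.0, 0.0, 91.1]
force: [0.6, 0.1, -2.7]
width: 0.011
```

Emit:
arm_command(
  motion=[
    [0,0,0.3,0,0,0.1],
    [0,0,0,0,0,0.17],
    [0,0,0,0,0,0.17],
    [0,0,0,0,0,0.17],
    [0,0,0,0,0,0.17],
    [0,0,0,0,0,0.17],
    [0,0,0,0,0,0.17],
    [0,0,0,0,0,0.17],
    [0,0,0,0,0,0.17],
    [0,0,0,0,0,0.17],
    [0,0,0,0,0,0.17],
    [0,0,0.25,0,0,0.17],
    [0,0,0.25,0,0,0.17],
    [0,0,0.25,0,0,0.17],
    [0,0,0.25,0,0,0.17],
    [0,0,0.25,0,0,0.17],
    [0,0,0.25,0,0,0.15],
    [0,0,0,0,0,0],
    [0,0,0,0,0,0],
  ],
)

```text
time_s: 13.5
tool_pos: [0.5824, 0.022, 0.051]
tcp_rot: [-180.0, -0.0, -69.2]
force: [-0.4, -0.5, -2.4]
width: 0.0111
```

Run:
```python
from h import *
s=bot.read_state();print(s['q'],s['force'],s['torque'],s['tool_pos'],s['tcp_rot'],s['width'],s['joint_torque'])
```

```text
[ -3.0933   5.8519 109.8388  -0.0344  64.2796 156.1405] [-0.3889 -0.5217 -2.404 ] [-0.3793  0.0458  0.0309] [0.5824 0.022  0.051 ] [-179.9854   -0.0404  -69.2189] 0.011125579863402488 [  1.0559 -38.377  -33.4702   0.5058   0.0282  -0.0031]
```

Emit:
arm_command(
  motion=[
    [0,0,0,0,0,0],
    [0,0,0,0,0,0],
    [0,0,0,0,0,0],
    [0,0,0,0,0,0],
    [0,0,0,0,0,0],
    [0,0,0,0,0,0],
  ],
  gripper=95,
)

```text
time_s: 14.25
tool_pos: [0.5822, 0.0223, 0.0508]
tcp_rot: [-180.0, 0.0, -69.3]
force: [-0.6, -0.1, 0.8]
width: 0.0655
```

Emit:
arm_command(
  motion=[
    [0,0,0,0,0,-0.1848],
    [0,0,0,0,0,-0.1848],
    [0,0,0,0,0,-0.1848],
    [0,0,0,0,0,-0.1848],
    [0,0,0,0,0,-0.1848],
    [0,0,0,0,0,-0.1848],
    [0,0,0,0,0,-0.1848],
    [0,0,0,0,0,-0.1848],
    [0,0,0,0,0,-0.1848],
    [0,0,0,0,0,-0.1848],
    [0,0,0,0,0,-0.1848],
    [0,0,0,0,0,-0.1848],
    [0,0,0,0,0,-0.1848],
    [0,0,0,0,0,-0.1848],
    [0,0,0,0,0,-0.1848],
    [0,0,0,0,0,-0.1848],
    [0,0,0,0,0,-0.1848],
    [0,0,0,0,0,0],
  ],
)

```text
time_s: 16.5
tool_pos: [0.5822, 0.0223, 0.0508]
tcp_rot: [180.0, -0.0, 110.5]
force: [-0.8, -0.0, -0.5]
width: 0.0904
```

Run:
```python
from h import *
snap("wrist","w3");crop("w3",160,90,480,330,2.4,"c4")
go(.5824,.022,.05,110.8)
```

```text
t 16.55 pos [0.5822 0.0223 0.0507] rot [179.9975  -0.0029 110.4792] q6 -23.565641245197686 shift mm [-0.4  0.   0.7] turn z deg(cw+) -0.32081341689934106 rad -0.0056
```

View pics/c4.png

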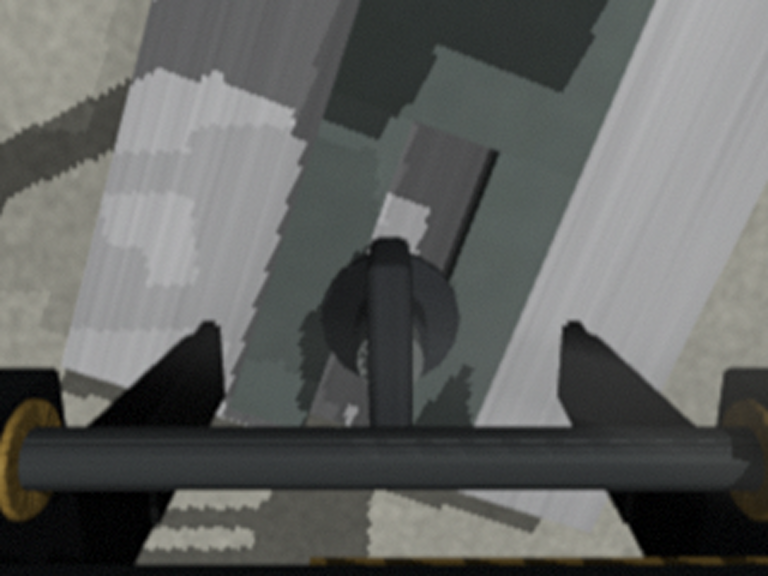

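The wing at crop (390,320) stands upright between the open fingers, and the bolt sits in the fork gap. I grip it again and turn on.

Emit:
arm_command(
  motion=[
    [0,0,0,0,0,0],
    [0,0,0,0,0,0],
    [0,0,0,0,0,0],
    [0,0,0,0,0,0],
    [0,0,0,0,0,0],
    [0,0,0,0,0,0],
    [0,0,0,0,0,0],
  ],
  gripper=0,
  grip_force=50,
)

```text
time_s: 17.42
tool_pos: [0.5822, 0.0223, 0.0507]
tcp_rot: [-180.0, 0.0, 110.7]
force: [-0.0, 0.1, 0.1]
width: 0.0259
```

Emit:
arm_command(
  motion=[
    [0,0,0,0,0,0.12],
    [0,0,0,0,0,0.12],
    [0,0,0.2,0,0,0.12],
    [0,0,0,0,0,0.12],
    [0,0,0,0,0,0.12],
    [0,0,0,0,0,0.12],
    [0,0,0,0,0,0.12],
    [0,0,0,0,0,0.12],
    [0,0,0,0,0,0.12],
    [0,0,0,0,0,0.12],
  ],
)

```text
time_s: 18.68
tool_pos: [0.5827, 0.0222, 0.0508]
tcp_rot: [179.9, -0.0, 41.8]
force: [0.6, 0.1, 0.0]
width: 0.0112
```

Run:
```python
from h import *
s=bot.read_state();print(s['q'],s['force'],s['torque'],s['tool_pos'],s['tcp_rot'],s['width'],s['joint_torque'])
```

```text
[ -3.0738   5.8758 109.8341  -0.03    64.2265  45.177 ] [0.5561 0.05   0.0386] [-0.1598 -0.0388  0.4131] [0.5827 0.0222 0.0508] [179.936   -0.026   41.7623] 0.011151974574770665 [ -0.3281 -37.2743 -32.0375   0.2979   0.236   -0.36  ]
```

Emit:
arm_command(
  motion=[
    [0,0,0,0,0,0.08],
    [0,0,0,0,0,0.08],
    [0,0,0,0,0,0.08],
    [0,0,0,0,0,0.08],
    [0,0,0,0,0,0],
  ],
)

```text
time_s: 19.3
tool_pos: [0.5828, 0.0221, 0.0509]
tcp_rot: [179.9, -0.1, 23.7]
force: [1.2, 0.2, 0.1]
width: 0.0111
```

Run:
```python
from h import *
s=bot.read_state();print(s['q'],s['force'],s['torque'],s['tool_pos'],s['tcp_rot'],s['width'],s['joint_torque'])
```

```text
[ -3.0817   5.8722 109.827   -0.0405  64.2227  63.25  ] [1.1557 0.2013 0.1292] [-0.2423 -0.0414  0.4025] [0.5828 0.0221 0.0509] [179.9323  -0.0533  23.686 ] 0.011076631546530196 [  0.085  -37.0879 -31.603    0.4462   0.3795   0.5684]
```

Emit:
arm_command(
  motion=[
    [0,0,0,0,0,0.05],
    [0,0,0,0,0,0.05],
    [0,0,0,0,0,0.05],
    [0,0,0,0,0,0],
  ],
)

```text
time_s: 19.8
tool_pos: [0.5829, 0.022, 0.051]
tcp_rot: [179.9, -0.1, 15.1]
force: [1.3, -1.1, 0.6]
width: 0.0109
```

Run:
```python
from h import *
s=bot.read_state();print(s['q'],s['force'],s['torque'],s['tool_pos'],s['tcp_rot'],s['width'],s['joint_torque'])
```

```text
[ -3.0875   5.8681 109.8227  -0.04    64.2261  71.8172] [ 1.3471 -1.0559  0.5643] [-0.3012 -0.1607  0.4784] [0.5829 0.022  0.051 ] [179.9398  -0.0677  15.1126] 0.010886015844844398 [  0.2658 -36.7969 -31.1643   0.5788   0.4724   0.5788]
```

Emit:
arm_command(
  motion=[
    [0,0,0,0,0,0.05],
    [0,0,0,0,0,0.05],
    [0,0,0,0,0,0.03],
    [0,0,0,0,0,0],
  ],
  grip_force=60,
)

```text
time_s: 20.3
tool_pos: [0.5828, 0.022, 0.051]
tcp_rot: [180.0, -0.1, 7.6]
force: [2.7, -2.4, 1.6]
width: 0.0108
```

Run:
```python
from h import *
s=bot.read_state();print(s['q'],s['force'],s['torque'],s['tool_pos'],s['tcp_rot'],s['width'],s['joint_torque'])
```

```text
[ -3.0911   5.8651 109.8236  -0.0347  64.2334  79.3206] [ 2.7119 -2.3703  1.6321] [-0.4871 -0.2695  0.5638] [0.5828 0.022  0.051 ] [179.9548  -0.0708   7.6034] 0.010756041628670469 [  0.637  -36.2928 -30.4291   0.8242   0.6314   0.6445]
```

Emit:
arm_command(
  motion=[
    [0,0,0,0,0,0],
    [0,0,0,0,0,0],
    [0,0,0,0,0,0],
    [0,0,0,0,0,0],
    [0,0,0,0,0,0],
    [0,0,0,0,0,0],
    [0,0,-30,0,0,0],
    [0,0,-40,0,0,0],
    [0,0,-40,0,0,0],
    [0,0,-40,0,0,0],
    [0,0,0,0,0,0],
  ],
  gripper=80,
)

```text
time_s: 21.68
tool_pos: [0.5848, 0.0222, 0.2054]
tcp_rot: [179.9, -0.5, 7.5]
force: [-0.6, -0.2, 0.1]
width: 0.076
```

Run:
```python
from h import *
snap("wrist","w4");go(.5824,.022,.05,15.6)
P=cloud("w4")
m=(P[...,2]>.068)&(P[...,2]<.1)&(abs(P[...,0]-.582)<.05)&(abs(P[...,1]-.022)<.05)
q=P[m];print('wing',cv2.minAreaRect((q[:,:2]*1000).astype(np.float32)),np.percentile(q[:,2],[5,50,95]),len(q))
u,v=map(int,proj("w4",[.582,.022,.05]));print(u,v);crop("w4",max(0,u-80),max(0,v-80),u+80,v+80,3.7,"c5")
```

```text
t 21.73 pos [0.5833 0.0223 0.2024] rot [179.9616  -0.2067   7.5264] q6 79.38996673588156 shift mm [ -1.4   0.  152.4] turn z deg(cw+) -8.07363527883922 rad -0.1409
wing ((582.1968383789062, 22.109180450439453), (55.6018180847168, 17.548742294311523), 8.871085166931152) [0.0757 0.0784 0.0797] 522
322 184
```

View pics/c5.png

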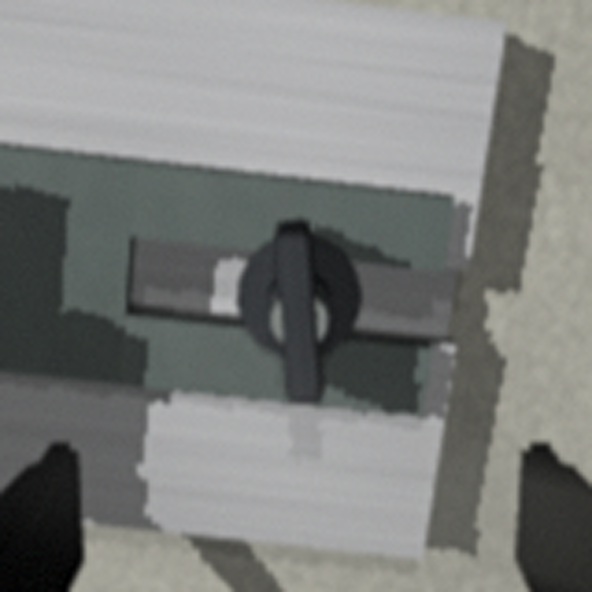

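The wing reads about 12° yaw, where I expect about 15° at the stop. The pads may have slipped near the end, so I grip once more and check that it does not turn further.

Emit:
arm_command(
  motion=[
    [-1,0,40,0,0,-0.07],
    [0,0,40,0,0,0],
    [0,0,40,0,0,0],
    [0,0,25,0,0,0],
    [0,0,6,0,0,0],
    [0,0,0,0,0,0],
    [0,0,0,0,0,0],
  ],
)

```text
time_s: 22.6
tool_pos: [0.5822, 0.0221, 0.0509]
tcp_rot: [180.0, -0.1, 11.5]
force: [-0.5, 0.5, -0.7]
width: 0.0757
```

Emit:
arm_command(
  motion=[
    [0,0,0,0,0,0],
    [0,0,0,0,0,0],
    [0,0,0,0,0,0],
    [0,0,0,0,0,0],
    [0,0,0,0,0,0],
    [0,0,0,0,0,0],
    [0,0,0,0,0,0],
    [0,0,0,0,0,0],
    [0,0,0,0,0,0],
  ],
  gripper=0,
  grip_force=60,
)

```text
time_s: 23.72
tool_pos: [0.5813, 0.0217, 0.0495]
tcp_rot: [180.0, 0.0, 11.5]
force: [-0.2, -2.9, -0.5]
width: 0.0142
```

Emit:
arm_command(
  motion=[
    [0,0,0,0,0,0.05],
    [0,0,0,0,0,0.05],
    [0,0,0,0,0,0.05],
    [0,0,0,0,0,0.05],
    [0,0,0,0,0,0],
  ],
)

```text
time_s: 24.35
tool_pos: [0.5821, 0.0219, 0.0496]
tcp_rot: [180.0, -0.1, 0.2]
force: [4.3, -2.3, -3.1]
width: 0.0149
```

Run:
```python
from h import *
s=bot.read_state();print(s['q'],s['force'],s['torque'],s['tool_pos'],s['tcp_rot'],s['width'],s['joint_torque'])
```

```text
[ -3.1007   5.8413 109.9966  -0.0416  64.0418  86.7083] [ 4.29   -2.3171 -3.1049] [-0.4184 -0.6353  0.6337] [0.5821 0.0219 0.0496] [179.9557  -0.118    0.2093] 0.014872915086539087 [  0.7766 -38.5436 -31.7375   0.8638   1.1513   0.7893]
```

The pads now grip skewed (14.9 mm opening on the 12 mm wing) and the wing no longer follows, so the nut is at its stop. Next is the lever.

Emit:
arm_command(
  motion=[
    [0,0,0,0,0,0],
    [0,0,0,0,0,0],
    [0,0,0,0,0,0],
    [0,0,0,0,0,0],
    [0,0,0,0,0,0],
    [0,0,0,0,0,0],
    [0,0,-40,0,0,0],
    [0,0,-50,0,0,0],
    [0,0,-50,0,0,0],
    [0,0,-55,0,0,0],
  ],
  gripper=63,
)

```text
time_s: 25.6
tool_pos: [0.5807, 0.0222, 0.2457]
tcp_rot: [-180.0, 0.1, 0.1]
force: [0.6, -0.3, 0.3]
width: 0.0598
```

Emit:
arm_command(
  motion=[
    [-36.7,-39,0,0,0,0],
    [-36.7,-39,0,0,0,0],
    [-36.7,-39,0,0,0,0],
    [0,0,0,0,0,-0.151],
    [0,0,0,0,0,-0.151],
    [0,0,0,0,0,-0.151],
    [0,0,0,0,0,-0.151],
    [0,0,0,0,0,-0.151],
    [0,0,0,0,0,0],
  ],
)

```text
time_s: 26.72
tool_pos: [0.4709, 0.1391, 0.2445]
tcp_rot: [-180.0, -0.0, 43.2]
force: [-0.1, 0.2, 0.5]
width: 0.0598
```

Run:
```python
from h import *
snap("wrist","w5");go(.472,.139,.157,43.5);print(bot.read_state()['force'])
P=cloud("w5")
m=(P[...,2]>.178)&(P[...,2]<.2)&(abs(P[...,0]-.472)<.03)&(abs(P[...,1]-.139)<.03)
q=P[m];print('knob',np.median(q,0),q.min(0),q.max(0),len(q))
```

```text
t 26.77 pos [0.4709 0.139  0.2446] rot [179.9985   0.0021  43.19  ] q6 56.98970914414335 shift mm [ 0.8  0.7 87.6] turn z deg(cw+) -0.3100214865781936 rad -0.0054
[-0.1232  0.5326  0.0374]
knob [0.4725 0.1416 0.1848] [0.462  0.1316 0.178 ] [0.4814 0.1509 0.1866] 353
```

Emit:
arm_command(
  motion=[
    [2.5,-0.6,40,0,0,0],
    [0,0,30,0,0,0],
    [0,0,17,0,0,0],
    [0,0,0,0,0,0],
  ],
)

```text
time_s: 27.28
tool_pos: [0.4716, 0.141, 0.1564]
tcp_rot: [-179.9, 0.1, 43.3]
force: [0.5, -0.4, 0.5]
width: 0.06
```

Emit:
arm_command(
  motion=[
    [0,0,0,0,0,0],
    [0,0,0,0,0,0],
    [0,0,0,0,0,0],
    [0,0,0,0,0,0],
    [0,0,0,0,0,0],
    [0,0,0,0,0,0],
    [0,0,0,0,0,0],
  ],
  gripper=0,
  grip_force=12,
)

```text
time_s: 28.15
tool_pos: [0.4726, 0.1411, 0.1578]
tcp_rot: [180.0, -0.0, 43.3]
force: [0.6, -0.8, 0.8]
width: 0.0185
```

Emit:
arm_command(
  motion=[
    [0.17,-5.24,0,0,0,0.0655],
    [0.17,-5.24,0,0,0,0.0655],
    [0.17,-5.24,0,0,0,0.0655],
    [0.17,-5.24,0,0,0,0.0655],
    [0.17,-5.24,0,0,0,0.0655],
    [0.17,-5.24,0,0,0,0.0655],
    [0.17,-5.24,0,0,0,0.0655],
    [0.17,-5.24,0,0,0,0.0655],
    [0.17,-5.24,0,0,0,0.0655],
    [0.17,-5.24,0,0,0,0.0655],
    [0,0,0,0,0,0],
  ],
)

```text
time_s: 29.52
tool_pos: [0.4505, 0.1881, 0.1577]
tcp_rot: [-180.0, 0.1, 5.9]
force: [-2.1, -0.3, 2.9]
width: 0.0189
```

Emit:
arm_command(
  motion=[
    [0.17,-5.24,0,0,0,0.0655],
    [0.17,-5.24,0,0,0,0.0655],
    [0.17,-5.24,0,0,0,0.0655],
    [0.17,-5.24,0,0,0,0.0655],
    [0.17,-5.24,0,0,0,0.0655],
    [0.17,-5.24,0,0,0,0.0655],
    [0.17,-5.24,0,0,0,0.0655],
    [0.17,-5.24,0,0,0,0.0655],
    [0.17,-5.24,0,0,0,0.0655],
    [0,0,0,0,0,0],
  ],
)

```text
time_s: 30.78
tool_pos: [0.4597, 0.234, 0.1577]
tcp_rot: [-180.0, 0.1, -27.9]
force: [-2.9, -0.2, 2.7]
width: 0.019
```

Emit:
arm_command(
  motion=[
    [0.1,-2.5,0,0,0,0.03],
    [0.1,-2.5,0,0,0,0.03],
    [0.1,-1.5,0,0,0,0.02],
    [0,0,0,0,0,0],
  ],
)

```text
time_s: 31.28
tool_pos: [0.4605, 0.2348, 0.1572]
tcp_rot: [179.2, 0.1, -32.5]
force: [-11.7, -13.6, 10.9]
width: 0.0186
```

Emit:
arm_command(
  motion=[
    [0,-1.5,0,0,0,0.02],
    [0,-1.5,0,0,0,0.02],
    [0,-1.5,0,0,0,0.02],
    [0,0,0,0,0,0],
  ],
)

```text
time_s: 31.78
tool_pos: [0.4624, 0.2366, 0.157]
tcp_rot: [179.0, -0.0, -36.0]
force: [-12.3, -19.5, 12.8]
width: 0.0237
```

The stop is reached: force jumped from 4 to 21 N while the knob stayed put. I let go and look.

Emit:
arm_command(
  motion=[
    [0,1.5,0,0,0,0],
    [0,0,0,0,0,0],
    [0,0,0,0,0,0],
    [0,0,0,0,0,0],
    [0,0,0,0,0,0],
    [0,0,0,0,0,0],
    [0,0,-40,0,0,0],
    [0,0,-40,0,0,0],
    [0,0,-40,0,0,0],
    [0,0,-40,0,0,0],
    [0,0,0,0,0,0],
  ],
  gripper=60,
)

```text
time_s: 33.15
tool_pos: [0.4666, 0.2424, 0.3221]
tcp_rot: [-179.6, -0.2, -36.0]
force: [-0.5, -0.0, -0.9]
width: 0.0565
```

Run:
```python
from h import *
snap("wrist","w6");snap("top","top2");snap("scene","scene2");print(bot.read_state()['force'],bot.read_state()['tool_pos'])
P=cloud("w6")
m=(P[...,2]>.178)&(P[...,2]<.2)&(abs(P[...,0]-.46)<.04)&(abs(P[...,1]-.235)<.04)
q=P[m];print('knob',np.median(q,0),len(q))
P=cloud("top2")
for u,v in((165,180),(165,195),(196,175)):print(P[v,u])
a=load("top2")['im'][130:310,140:480,::-1];b=load("scene2")['im'][200:350,270:450,::-1]
cv2.imwrite("pics/c6.png",np.vstack([cv2.resize(a,(540,286),interpolation=2),cv2.resize(b,(540,310)[:1]+(310,),interpolation=2)]))
m=((P[...,2]>.006)&(P[...,2]<.017)).astype(np.uint8); m[:,:350]=0;m[:165]=0;m[265:]=0;m[:,480:]=0
n,l,st,c=cv2.connectedComponentsWithStats(m)
for i in range(1,n):
    if st[i,4]>200:
        q=P[l==i]; print('blob',c[i],st[i,4],cv2.minAreaRect((q[:,:2]*1000).astype(np.float32)))
```

```text
[-0.4652  0.0358 -0.6971] [0.4645 0.2416 0.3161]
knob [0.4597 0.2348 0.1847] 212
[0.5769 0.334  0.1429]
[0.5414 0.3317 0.1444]
[0.5885 0.2586 0.1555]
blob [405.5263 192.2327] 361 ((573.7386474609375, -269.3212890625), (36.5650749206543, 75.00151062011719), 89.21420288085938)
blob [369.2203 192.7188] 345 ((569.2243041992188, -170.05039978027344), (68.81661987304688, 36.2847900390625), 1.6835062503814697)
blob [445.7373 197.2994] 354 ((560.4534301757812, -379.9029235839844), (71.84710693359375, 36.58237838745117), 13.96248722076416)
blob [406.9068 238.887 ] 354 ((445.1788330078125, -272.7574462890625), (36.08345413208008, 71.43528747558594), 75.95745849609375)
blob [447.1813 238.6813] 364 ((447.1948547363281, -382.7872314453125), (71.890380859375, 37.357887268066406), 11.512980461120605)
```

View pics/c6.png

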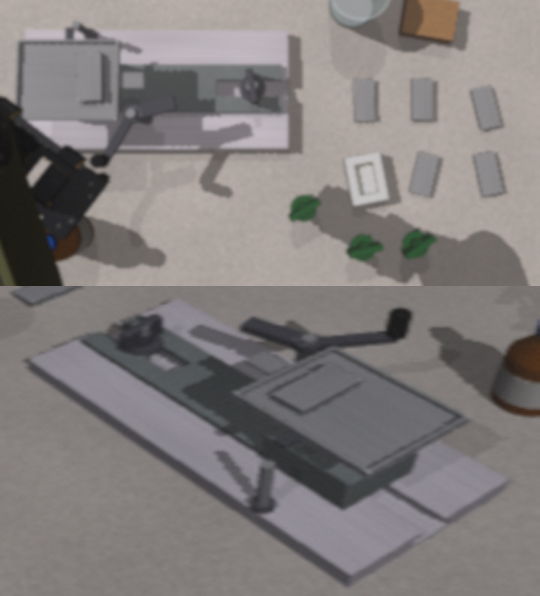

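The pan sank from 154 to 144 mm, so it is free with one slab in it. The knob is at (0.460, 0.235) and the bolt stands in the fork. Four slabs give 40 mm, so three more are needed.

Emit:
arm_command(
  motion=[
    [36.3,30.2,0,0,0,0],
    [36.3,30.2,0,0,0,0],
    [36.3,30.2,0,0,0,0],
    [36.3,30.2,0,0,0,0],
    [36.3,30.2,0,0,0,0],
    [36.3,30.2,0,0,0,0],
    [36.3,30.2,0,0,0,0],
    [36.3,30.2,0,0,0,0],
    [36.3,30.2,0,0,0,0],
    [0,0,18,0,0,-0.1316],
    [0,0,18,0,0,-0.1316],
    [0,0,18,0,0,-0.1316],
    [0,0,18,0,0,-0.1316],
    [0,0,18,0,0,-0.1316],
    [0,0,0,0,0,0],
  ],
  gripper=70,
)

```text
time_s: 35.17
tool_pos: [0.5675, -0.1694, 0.2233]
tcp_rot: [-179.8, 0.4, 1.6]
force: [-0.7, 0.5, -0.7]
width: 0.0665
```

```bash
cat >> h.py <<'E'
def slabs(tag,x,y,w=.07):
    P=cloud(tag);m=((P[...,2]>.007)&(P[...,2]<.017)&(abs(P[...,0]-x)<w)&(abs(P[...,1]-y)<w)).astype(np.uint8)
    n,l,st,c=cv2.connectedComponentsWithStats(m)
    for i in range(1,n):
        if st[i,4]>150:
            q=P[l==i];r=cv2.minAreaRect((q[:,:2]*1000).astype(np.float32)); print('slab',c[i].round(),r,'zmed',np.median(q[:,2]))
E
python3 - <<'E'
from h import *
snap("wrist","w7");go(.5695,-.170,.004,1.5);slabs("w7",.5695,-.17)
P=cloud("top2")
snap("top","top3")
for u,v in((165,180),(165,195),(196,175),(170,165)):print(cloud("top3")[v,u])
crop("w7",120,30,520,330,1.8,"c7")
E
```

```text
t 35.23 pos [ 0.5684 -0.1697  0.2252] rot [-179.9035    0.2247    1.5847] q6 66.60681178007732 shift mm [  1.9   0.7 221.1] turn z deg(cw+) 0.08468487274868153 rad 0.0015
slab [323. 171.] ((569.1058349609375, -168.99807739257812), (70.60236358642578, 35.4335823059082), 2.0206847190856934) zmed 0.010951412007919242
[0.5769 0.3339 0.143 ]
[0.5413 0.3317 0.1447]
[0.5884 0.2583 0.1564]
[0.6125 0.3234 0.1447]
```

View pics/c7.png

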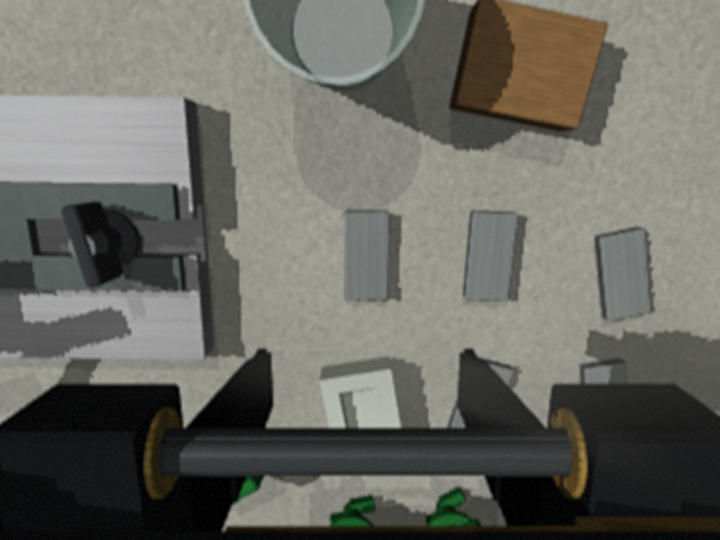

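The crop shows the slab at (368,255) undisturbed and centred between the fingers, with the beaker well ahead. I grasp it.

Emit:
arm_command(
  motion=[
    [0.8,-0.7,50,0,0,0],
    [0,0,50,0,0,0],
    [0,0,50,0,0,0],
    [0,0,40,0,0,0],
    [0,0,22,0,0,0],
    [0,0,8,0,0,0],
    [0,0,0,0,0,0],
    [0,0,0,0,0,0],
  ],
)

```text
time_s: 36.28
tool_pos: [0.5717, -0.17, 0.0094]
tcp_rot: [179.9, -0.2, 1.7]
force: [0.0, 0.7, 0.7]
width: 0.0664
```

Emit:
arm_command(
  motion=[
    [0,0,0,0,0,0],
    [0,0,0,0,0,0],
    [0,0,0,0,0,0],
    [0,0,0,0,0,0],
    [0,0,0,0,0,0],
    [0,0,0,0,0,0],
  ],
  gripper=0,
  grip_force=30,
)

```text
time_s: 37.02
tool_pos: [0.5703, -0.1695, 0.0075]
tcp_rot: [-180.0, 0.0, 1.7]
force: [-0.6, 1.2, 0.7]
width: 0.012
```

The width fell past 36 mm, so the tips closed over the slab. I open, rise and check.

Emit:
arm_command(
  motion=[
    [0,0,0,0,0,0],
    [0,0,0,0,0,0],
    [0,0,0,0,0,0],
    [0,0,0,0,0,0],
    [0,0,0,0,0,0],
    [0,0,0,0,0,0],
    [0,0,-40,0,0,0],
    [0,0,-40,0,0,0],
    [0,0,-40,0,0,0],
    [0,0,0,0,0,0],
    [0,0,0,0,0,0],
  ],
  gripper=70,
)

```text
time_s: 38.4
tool_pos: [0.5699, -0.1693, 0.1267]
tcp_rot: [-180.0, 0.1, 1.7]
force: [0.0, 0.3, -0.4]
width: 0.0667
```

Run:
```python
from h import *
snap("wrist","w8");go(.5695,-.170,.001,1.5);slabs("w8",.57,-.17,.09);print(bot.read_state()['width'])
crop("w8",170,30,470,330,1.9,"c8")
```

```text
t 38.45 pos [ 0.5693 -0.1691  0.1258] rot [-179.9396    0.1473    1.7137] q6 66.56898396327834 shift mm [  0.5   1.1 124.8] turn z deg(cw+) 0.2137311678316678 rad 0.0037
slab [323. 188.] ((569.072509765625, -169.29974365234375), (71.08262634277344, 35.75390625), 1.2204567193984985) zmed 0.010949240636720536
slab [399. 188.] ((571.4305419921875, -255.44015502929688), (9.092107772827148, 71.18559265136719), 89.9709701538086) zmed 0.010861191344599397
0.06666009354804545
```

View pics/c8.png

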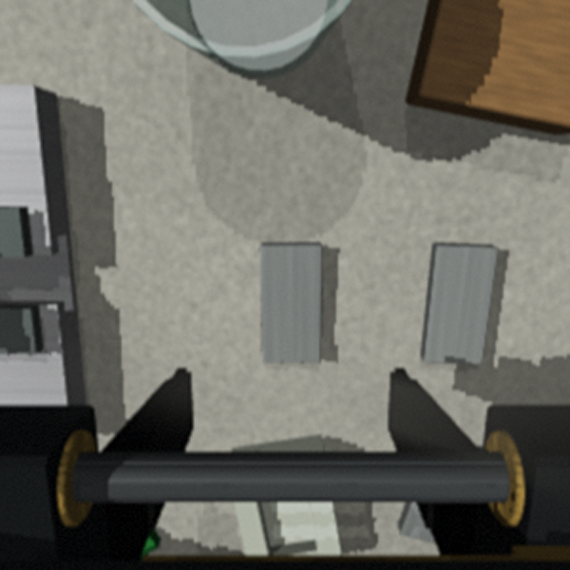

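Emit:
arm_command(
  motion=[
    [0.3,0.2,45,0,0,0],
    [0,0,40,0,0,0],
    [0,0,25,0,0,0],
    [0,0,10,0,0,0],
    [0,0,4,0,0,0],
    [0,0,0,0,0,0],
    [0,0,0,0,0,0],
    [0,0,0,0,0,0],
    [0,0,0,0,0,0],
  ],
)

```text
time_s: 39.58
tool_pos: [0.571, -0.1698, 0.0041]
tcp_rot: [180.0, -0.0, 1.7]
force: [0.6, -0.5, 0.6]
width: 0.0664
```

Emit:
arm_command(
  motion=[
    [0,0,0,0,0,0],
    [0,0,0,0,0,0],
    [0,0,0,0,0,0],
    [0,0,0,0,0,0],
    [0,0,0,0,0,0],
  ],
  gripper=0,
)

```text
time_s: 40.2
tool_pos: [0.5706, -0.1697, 0.0035]
tcp_rot: [-180.0, 0.0, 1.7]
force: [-0.3, 0.7, 0.9]
width: 0.022
```

Emit:
arm_command(
  motion=[
    [0,0,0,0,0,0],
    [0,0,0,0,0,0],
    [0,0,0,0,0,0],
    [0,0,0,0,0,0],
    [0,0,0,0,0,0],
    [0,0,-20,0,0,0],
    [0,0,-20,0,0,0],
    [0,0,0,0,0,0],
  ],
  gripper=48,
)

```text
time_s: 41.2
tool_pos: [0.5732, -0.1706, 0.0475]
tcp_rot: [179.8, -0.4, 1.7]
force: [0.6, 0.2, -0.9]
width: 0.0457
```

Run:
```python
from h import *
snap("wrist","w9");s=bot.read_state();print(s['width'],s['tool_pos'],s['force'])
for t in("w1","w3","w8","w9"):
    f=load(t);K,d=f['K'],f['d'];M=np.array(bot.calibration("wrist")["mount"]);v,u=np.mgrid[:400,:640]
    p=np.stack([(u-K[0,2])/K[0,0]*d,-(v-K[1,2])/K[1,1]*d,-d],-1)@M[:3,:3].T+M[:3,3]
    m=(d>0)&(abs(p[...,0])<.011)&(abs(p[...,1])>.01)&(abs(p[...,1])<.06)&(p[...,2]>-.06)&(p[...,2]<.012)
    q=p[m]; 
    for sg in(-1,1):
        k=q[q[:,1]*sg>0]
        if len(k): print(t,sg,len(k),'zmax',np.percentile(k[:,2],[90,99]),'y at tip',np.median(k[k[:,2]>np.percentile(k[:,2],95)],0), 'inner y',np.abs(k[:,1]).min())
slabs("w9",.57,-.17,.09)
```

```text
0.0454390601228355 [ 0.572  -0.1702  0.0458] [-0.1905  0.3427 -0.5597]
w1 -1 406 zmax [-0.029  -0.0254] y at tip [ 0.002 -0.029 -0.026] inner y 0.028551079355371684
w1 1 406 zmax [-0.0293 -0.0253] y at tip [ 0.0013  0.0283 -0.0264] inner y 0.027903727430922474
w3 -1 989 zmax [0.0078 0.0089] y at tip [ 0.002  -0.0166  0.0085] inner y 0.010071900652509486
w3 1 933 zmax [0.0079 0.0087] y at tip [0.0013 0.0158 0.0085] inner y 0.01013747892948123
w8 -1 458 zmax [-0.0291 -0.0255] y at tip [ 0.0052 -0.0337 -0.0262] inner y 0.033337525865692955
w8 1 456 zmax [-0.0296 -0.0256] y at tip [-0.002   0.033  -0.0259] inner y 0.03256527058838041
w9 -1 346 zmax [-0.0291 -0.0257] y at tip [ 0.0002 -0.0232 -0.026 ] inner y 0.022947039280632655
w9 1 345 zmax [-0.029  -0.0255] y at tip [-0.0008  0.0225 -0.0258] inner y 0.022143967578738218
slab [321. 213.] ((568.9525756835938, -169.2720184326172), (71.5311508178711, 36.13053512573242), 1.674744725227356) zmed 0.011015113658914971
slab [422. 208.] ((576.304931640625, -255.40184020996094), (9.206910133361816, 61.878028869628906), 89.76438903808594) zmed 0.010926030003737222
```

Run:
```python
from h import *
f=load("w9");K,d=f['K'],f['d'];M=np.array(bot.calibration("wrist")["mount"]);v,u=np.mgrid[:400,:640]
p=np.stack([(u-K[0,2])/K[0,0]*d,-(v-K[1,2])/K[1,1]*d,-d],-1)@M[:3,:3].T+M[:3,3]
m=(d>0)&(d<.3)&(abs(p[...,1])<.06)&(p[...,2]>-.07)
for v0 in range(190,300,6):
    us=np.where(m[v0,200:322])[0]+200
    if len(us): print(v0,us.min(),us.max(),p[v0,us.max()],p[v0,us.min()])
crop("w9",200,150,440,330,3.2,"c9")
```

```text
190 255 321 [ 0.0176 -0.0016  0.0375] [ 0.0149 -0.0598  0.0487]
196 256 321 [ 0.0125 -0.0016  0.0369] [ 0.0094 -0.0593  0.0489]
202 256 321 [ 0.0074 -0.0016  0.0365] [ 0.004  -0.0595  0.0483]
208 256 321 [ 0.0023 -0.0016  0.0358] [-0.0013 -0.0596  0.0474]
214 256 321 [-0.0034 -0.0016  0.0368] [-0.0068 -0.0599  0.0471]
220 257 321 [-0.0087 -0.0016  0.0365] [-0.0129 -0.0596  0.0482]
226 258 321 [-0.0145 -0.0016  0.0371] [-0.019  -0.0593  0.0492]
232 258 321 [-0.0194 -0.0016  0.0354] [-0.0243 -0.0593  0.0476]
238 258 321 [-0.0253 -0.0017  0.0363] [-0.0302 -0.0596  0.0477]
244 259 321 [-0.0304 -0.0017  0.0349] [-0.0363 -0.0591  0.048 ]
250 259 321 [-0.0362 -0.0017  0.035 ] [ 0.0108 -0.0323 -0.0637]
256 273 321 [-0.0488 -0.0017  0.0486] [ 0.0101 -0.0245 -0.0688]
262 276 321 [-0.0549 -0.0018  0.0484] [ 0.0066 -0.0232 -0.0684]
298 277 321 [-0.0935 -0.0018  0.0478] [-0.0936 -0.0449  0.048 ]
```

View pics/c9.png

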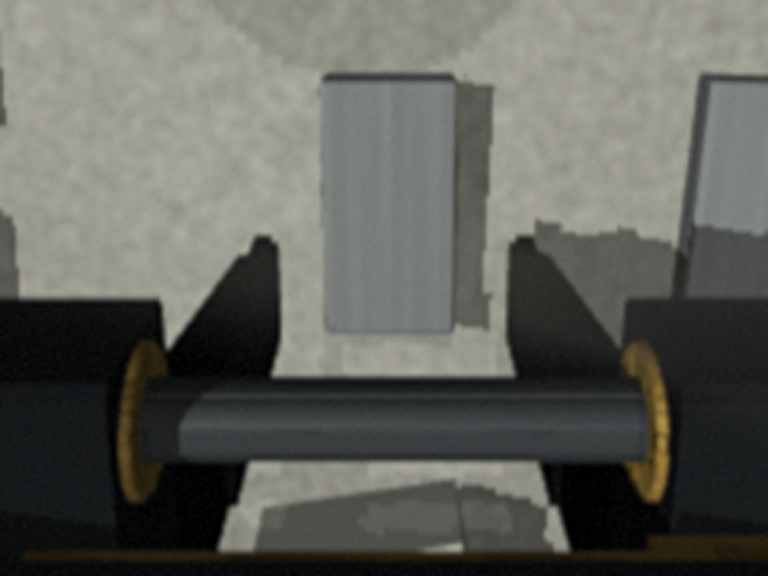

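The picture shows the finger tips at (283,224). Front-edge geometry and depth both put them about 21–25 mm behind the TCP, so the fingers passed above the slab. I go lower step by step and watch the force.

Emit:
arm_command(
  motion=[
    [-2,-0.8,20,0,0,0],
    [0,0,15,0,0,0],
    [0,0,12,0,0,0],
    [0,0,7,0,0,0],
    [0,0,0,0,0,0],
    [0,0,0,0,0,0],
  ],
)

```text
time_s: 42.0
tool_pos: [0.5692, -0.1691, -0.0099]
tcp_rot: [180.0, -0.1, 1.7]
force: [0.1, 0.6, 0.1]
width: 0.046
```

Emit:
arm_command(
  motion=[
    [0,0,3,0,0,0],
    [0,0,2,0,0,0],
    [0,0,0,0,0,0],
    [0,0,0,0,0,0],
  ],
)

```text
time_s: 42.5
tool_pos: [0.5687, -0.169, -0.0154]
tcp_rot: [180.0, -0.0, 1.7]
force: [-1.4, -0.5, 0.4]
width: 0.0454
```

Emit:
arm_command(
  motion=[
    [0,0,2,0,0,0],
    [0,0,1,0,0,0],
    [0,0,0,0,0,0],
  ],
)

```text
time_s: 42.88
tool_pos: [0.5685, -0.1689, -0.0186]
tcp_rot: [-180.0, 0.0, 1.7]
force: [-0.5, 0.8, 0.9]
width: 0.0458
```

Emit:
arm_command(
  motion=[
    [0,0,0,0,0,0],
    [0,0,0,0,0,0],
    [0,0,0,0,0,0],
    [0,0,0,0,0,0],
  ],
  gripper=0,
  grip_force=30,
)

```text
time_s: 43.38
tool_pos: [0.5687, -0.169, -0.0184]
tcp_rot: [180.0, -0.0, 1.7]
force: [0.4, 0.2, 0.3]
width: 0.0357
```

The slab is gripped (35.7 mm). I carry it over the pan.

Emit:
arm_command(
  motion=[
    [0,0,-15,0,0,0],
    [0,0,-40,0,0,0],
    [0,0,-55,0,0,0],
    [0,0,-55,0,0,0],
    [0,0,-53,0,0,0],
    [2.3,-49,0,0,0,0],
    [2.3,-49,0,0,0,0],
    [2.3,-49,0,0,0,0],
    [2.3,-49,0,0,0,0],
    [2.3,-49,0,0,0,0],
    [2.3,-49,0,0,0,0],
    [2.3,-49,0,0,0,0],
    [2.3,-49,0,0,0,0],
    [2.3,-49,0,0,0,0],
    [2.3,-49,0,0,0,0.013],
    [0,0,0,0,0,0],
    [0,0,0,0,0,0],
  ],
)

```text
time_s: 45.5
tool_pos: [0.5766, 0.3213, 0.1996]
tcp_rot: [180.0, 0.0, 1.0]
force: [0.2, 0.5, -2.4]
width: 0.0353
```

Run:
```python
from h import *
snap("wrist","w10");go(.578,.321,.1275,.95);print(bot.read_state()['width'],bot.read_state()['force'])
P=cloud("w10")
def rows(x):
    ys=np.arange(.20,.385,.003);o=[]
    for y in ys:
        k=P[(abs(P[...,0]-x)<.006)&(abs(P[...,1]-y)<.0015)]
        o.append(f"{y*1000:.0f}:{np.nanmedian(k[:,2])*1000:.0f}" if len(k) else "")
    print(x,' '.join(o))
rows(.60);rows(.63);rows(.545)
print('x scan',[f"{x*1000:.0f}:{np.nanmedian(P[(abs(P[...,1]-.29)<.003)&(abs(P[...,0]-x)<.0012)][:,2])*1000:.0f}" for x in np.arange(.50,.66,.0024) if ((abs(P[...,1]-.29)<.003)&(abs(P[...,0]-x)<.0012)).any()])
crop("w10",120,20,520,320,1.9,"c10")
```

```text
t 45.55 pos [0.5768 0.3208 0.1997] rot [179.9736   0.019    0.9453] q6 113.4869269067418 shift mm [ 1.2 -0.2 72.2] turn z deg(cw+) -0.004713839806441911 rad -0.0001
0.03516526542880383 [-0.482   0.0888 -2.4361]
0.6       218:149 221:148 224:143 227:143 230:143 233:143 236:143 239:143 242:155 245:155 248:320 251:320 254:345 257:345 260:345 263:343 266:343 269:343 272:342 275:343 278:344 281:342 284:340 287:341 290:341 293:340 296:340 299:341 302:339 305:339 308:344 311:344 314:344 317:344 320:344 323:344 326:344 329:344 332:344 335:344 338:343 341:340 344:343 347:343 350:343 353:343 356:343 359:343 362:343 365:346 368:345 371:344 374:340 377:341 380:342 383:342
0.63 200:27 203:27 206:28 209:27 212:27 215:26 218:148 221:149 224:143 227:143 230:143 233:143 236:143 239:143 242:143 245:143 248:143 251:143 254:143 257:143 260:143 263:143 266:143 269:143 272:143 275:144 278:143 281:143 284:143 287:143 290:143 293:143 296:143 299:143 302:143 305:143 308:143 311:143 314:143 317:143 320:143 323:143 326:143 329:143 332:143 335:143 338:143 341:143 344:144 347:143 350:143 353:143 356:143 359:143 362:143 365:148 368:149 371:27 374:27 377:26 380:27 383:27
0.545 200:145 203:142 206:140    218:149 221:146 224:143 227:143 230:143 233:143 236:143 239:149 242:155 245:155 248:306 251:155 254:155 257:155 260:155 263:155 266:155 269:155 272:155 275:144 278:143 281:143                          359:143 362:144 365:149 368:149     
x scan ['558:144', '560:144', '562:143', '565:144', '567:144', '570:326', '572:326', '574:143', '577:143', '579:142', '582:143', '584:143', '586:143', '589:143', '591:143', '594:143', '596:345', '598:330', '601:343', '603:340', '606:326', '608:326', '610:325', '613:318', '615:143', '618:143', '620:143', '622:143', '625:143', '627:143', '630:143', '632:143', '634:149', '637:149', '639:143', '642:143', '644:142', '646:143', '649:143', '651:143', '654:143', '656:142', '658:34']
```

View pics/c10.png

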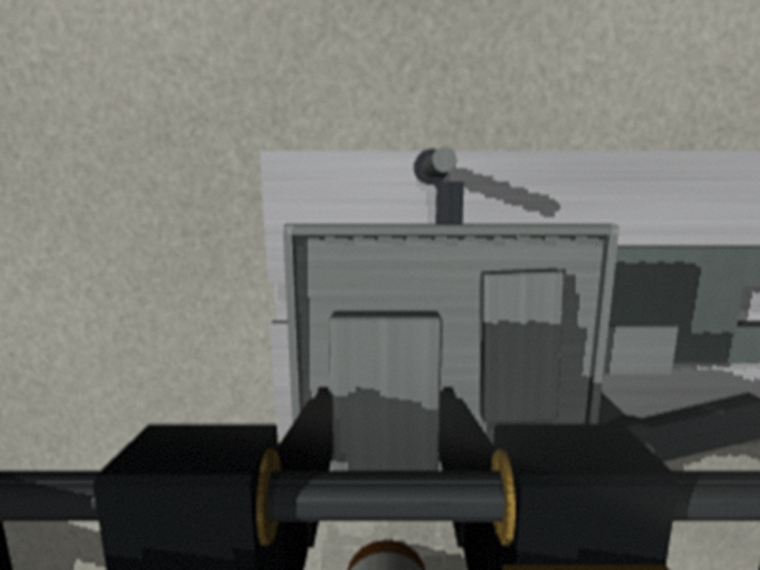

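The pan interior spans y 0.223–0.365, and the existing slab sits at y≈0.257. I lay this slab at y≈0.320, clear of it.

Emit:
arm_command(
  motion=[
    [0.8,0.4,30,0,0,0],
    [0,0,25,0,0,0],
    [0,0,12,0,0,0],
    [0,0,5,0,0,0],
    [0,0,1,0,0,0],
    [0,0,0,0,0,0],
    [0,0,0,0,0,0],
  ],
)

```text
time_s: 46.42
tool_pos: [0.5783, 0.3214, 0.1276]
tcp_rot: [-180.0, -0.1, 1.0]
force: [0.0, -0.5, -2.2]
width: 0.0356
```

Emit:
arm_command(
  motion=[
    [0,0,0.5,0,0,0],
    [0,0,0,0,0,0],
    [0,0,0,0,0,0],
    [0,0,0,0,0,0],
  ],
  gripper=48,
)

```text
time_s: 46.92
tool_pos: [0.5779, 0.3213, 0.1263]
tcp_rot: [-180.0, -0.0, 1.0]
force: [0.9, -0.5, -1.0]
width: 0.0456
```

Emit:
arm_command(
  motion=[
    [0,0,-20,0,0,0],
    [0,0,-40,0,0,0],
    [0,0,-40,0,0,0],
    [-1.5,54,0,0,0,0],
    [-1.5,54,0,0,0,0],
    [-1.5,54,0,0,0,0],
    [-1.5,54,0,0,0,0],
    [-1.5,54,0,0,0,0],
    [-1.5,54,0,0,0,0],
    [-1.5,54,0,0,0,0],
    [-1.5,54,0,0,0,0],
    [-1.5,54,0,0,0,0],
    [-1.5,54,0,0,0,0],
    [-1.5,47,0,0,0,0],
    [0,0,0,0,0,0],
    [0,0,0,0,0,0],
  ],
)

```text
time_s: 48.92
tool_pos: [0.5714, -0.2659, 0.2272]
tcp_rot: [180.0, -0.1, 1.0]
force: [0.9, 0.1, -0.3]
width: 0.0456
```

Run:
```python
from h import *
snap("wrist","w11");snap("top","top4");go(.5715,-.2685,-.0186,0);slabs("w11",.57,-.27,.09)
P=cloud("top4")
for u,v in((158,165),(158,195),(170,160)):print(P[v,u])
m=(P[...,2]>.14)&(P[...,2]<.155)&(abs(P[...,0]-.578)<.05)&(abs(P[...,1]-.285)<.07);q=P[m];q1=q[q[:,1]>.29];q2=q[q[:,1]<.29]
for k in(q1,q2): print(len(k),cv2.minAreaRect((k[:,:2]*1000).astype(np.float32)),np.median(k[:,2]))
```

```text
t 49.02 pos [ 0.5715 -0.265   0.2269] rot [179.9893  -0.0492   1.0443] q6 59.19177032495897 shift mm [ -0.3   3.5 245.5] turn z deg(cw+) 1.0442659893124926 rad 0.0182
slab [325. 173.] ((570.9964599609375, -269.4280700683594), (35.98325729370117, 71.78064727783203), 89.86351013183594) zmed 0.010899578025720391
[0.6136 0.3553 0.1343]
[0.5421 0.3528 0.1317]
[0.6265 0.3283 0.1323]
482 ((578.2989501953125, 321.1558837890625), (69.403564453125, 37.47953414916992), 1.4861327409744263) 0.14584651804805232
524 ((577.6861572265625, 246.05482482910156), (97.80381774902344, 59.0005989074707), 1.7362338304519653) 0.14568498183862105
```

Emit:
arm_command(
  motion=[
    [-0.4,4.4,55,0,0,0.02],
    [0,0,55,0,0,0],
    [0,0,55,0,0,0],
    [0,0,45,0,0,0],
    [0,0,22,0,0,0],
    [0,0,9,0,0,0],
    [0,0,4,0,0,0],
    [0,0,0,0,0,0],
    [0,0,0,0,0,0],
  ],
)

```text
time_s: 50.15
tool_pos: [0.572, -0.2711, -0.0173]
tcp_rot: [179.9, -0.1, -0.2]
force: [-0.2, 0.9, -0.4]
width: 0.0456
```

Emit:
arm_command(
  motion=[
    [0,0,0.4,0,0,0],
    [0,0,0,0,0,0],
    [0,0,0,0,0,0],
    [0,0,0,0,0,0],
  ],
  gripper=0,
)

```text
time_s: 50.65
tool_pos: [0.5712, -0.2705, -0.0187]
tcp_rot: [180.0, -0.0, -0.2]
force: [-1.1, 1.1, 5.0]
width: 0.0355
```

Emit:
arm_command(
  motion=[
    [0,0,-15,0,0,0],
    [0,0,-40,0,0,0],
    [0,0,-55,0,0,0],
    [0,0,-55,0,0,0],
    [0,0,-53,0,0,0],
    [0.4,-53.8,0,0,0,0],
    [0.4,-53.8,0,0,0,0],
    [0.4,-53.8,0,0,0,0],
    [0.4,-53.8,0,0,0,0],
    [0.4,-53.8,0,0,0,0],
    [0.4,-53.8,0,0,0,0],
    [0.4,-53.8,0,0,0,0],
    [0.4,-53.8,0,0,0,0],
    [0.4,-53.8,0,0,0,0],
    [0.4,-53.8,0,0,0,0],
    [0.4,-53.5,0,0,0,-0.022],
    [0,0,0,0,0,0],
    [0,0,0,0,0,0],
  ],
)

```text
time_s: 52.9
tool_pos: [0.5767, 0.3205, 0.1981]
tcp_rot: [179.9, 0.1, 1.1]
force: [0.4, -0.1, -1.9]
width: 0.0352
```

Run:
```python
from h import *
go(.578,.321,.128,1.2);print(bot.read_state()['width'],bot.read_state()['force'])
```

```text
t 52.9 pos [0.5767 0.3205 0.1981] rot [179.9321   0.0508   1.0966] q6 113.33616131809819 shift mm [ 1.3 -0.5 70.1] turn z deg(cw+) -0.10342715758613963 rad -0.0018
0.03517304079048928 [ 0.3909 -0.0895 -1.9124]
```

Lay it on slab A, then go back for the third one at (0.445, −0.273).

Emit:
arm_command(
  motion=[
    [1.2,-0.5,30,0,0,0],
    [0,0,22,0,0,0],
    [0,0,12,0,0,0],
    [0,0,5,0,0,0],
    [0,0,1,0,0,0],
    [0,0,0,0,0,0],
    [0,0,0,0,0,0],
  ],
)

```text
time_s: 53.78
tool_pos: [0.5788, 0.3219, 0.1296]
tcp_rot: [-180.0, -0.1, 1.1]
force: [0.5, 0.5, -2.2]
width: 0.0357
```

Emit:
arm_command(
  motion=[
    [0,0,0.5,0,0,0],
    [0,0,0,0,0,0],
    [0,0,0,0,0,0],
    [0,0,0,0,0,0],
  ],
  gripper=48,
)

```text
time_s: 54.28
tool_pos: [0.5784, 0.3216, 0.1284]
tcp_rot: [-180.0, -0.0, 1.1]
force: [-0.8, -0.2, -0.5]
width: 0.0458
```

Emit:
arm_command(
  motion=[
    [0,0,-20,0,0,0],
    [0,0,-40,0,0,0],
    [0,0,-40,0,0,0],
    [-12,54,0,0,0,0],
    [-12,54,0,0,0,0],
    [-12,54,0,0,0,0],
    [-12,54,0,0,0,0],
    [-12,54,0,0,0,0],
    [-12,54,0,0,0,0],
    [-12,54,0,0,0,0],
    [-12,54,0,0,0,0],
    [-12,54,0,0,0,0],
    [-12,54,0,0,0,0],
    [-12,51,0,0,0,0.12],
    [0,0,0,0,0,0.12],
    [0,0,0,0,0,0],
    [0,0,0,0,0,0],
  ],
)

```text
time_s: 56.4
tool_pos: [0.4578, -0.2715, 0.2291]
tcp_rot: [180.0, -0.1, -12.5]
force: [0.8, 0.3, 0.2]
width: 0.0456
```

Run:
```python
from h import *
snap("wrist","w12");snap("top","top5");go(.445,-.2728,-.0186,-13.5);slabs("w12",.445,-.273,.08)
P=cloud("top5")
for u,v in((158,165),(158,195),(170,160)):print(P[v,u])
m=(P[...,2]>.128)&(P[...,2]<.16)&(abs(P[...,0]-.578)<.05)&(abs(P[...,1]-.285)<.06);q=P[m];q1=q[(q[:,1]>.29)&(q[:,2]>.14)];q2=q[q[:,1]<.29]
for k in(q1,q2): print(len(k),cv2.minAreaRect((k[:,:2]*1000).astype(np.float32)),np.median(k[:,2]))
```

```text
t 56.5 pos [ 0.4578 -0.2713  0.2287] rot [179.9832  -0.0403 -12.5426] q6 66.11588922658684 shift mm [-12.4   4.2 247.3] turn z deg(cw+) 0.9574023074607965 rad 0.0167
slab [325. 181.] ((443.6996154785156, -272.7218322753906), (35.92509460449219, 72.12096405029297), 76.01976013183594) zmed 0.010860429455813614
[0.615  0.3587 0.1253]
[0.5425 0.3547 0.1266]
[0.6283 0.3318 0.1222]
506 ((579.1137084960938, 321.2321472167969), (71.16852569580078, 36.89322280883789), 0.9149731993675232) 0.14785232891269418
488 ((583.1809692382812, 255.7598114013672), (46.00019836425781, 83.71684265136719), 87.83390808105469) 0.13574984866197332
```

Emit:
arm_command(
  motion=[
    [-13.7,4.4,50,0,0,0.0255],
    [0,0,55,0,0,0],
    [0,0,55,0,0,0],
    [0,0,48,0,0,0],
    [0,0,24,0,0,0],
    [0,0,10,0,0,0],
    [0,0,5,0,0,0],
    [0,0,0,0,0,0],
    [0,0,0,0,0,0],
  ],
)

```text
time_s: 57.62
tool_pos: [0.4441, -0.2738, -0.0175]
tcp_rot: [179.9, -0.1, -14.1]
force: [1.2, 0.0, -0.1]
width: 0.0456
```

Emit:
arm_command(
  motion=[
    [0,0,0,0,0,0],
    [0,0,0,0,0,0],
    [0,0,0,0,0,0],
    [0,0,0,0,0,0],
  ],
  gripper=0,
)

```text
time_s: 58.12
tool_pos: [0.4436, -0.2734, -0.0181]
tcp_rot: [180.0, -0.1, -14.1]
force: [0.0, 1.5, 4.9]
width: 0.0354
```

Run:
```python
from h import *
go(.583,.2565,.2,1);print(bot.read_state()['width'],bot.read_state()['force'])
```

```text
t 58.12 pos [ 0.4436 -0.2734 -0.0181] rot [179.989   -0.05   -14.1336] q6 66.57603874900141 shift mm [   6.  -547.8 -218.2] turn z deg(cw+) -15.133589588036727 rad -0.2641
0.03542388230845106 [0.0041 1.4985 4.9166]
```

Emit:
arm_command(
  motion=[
    [0,0,-15,0,0,0],
    [0,0,-40,0,0,0],
    [0,0,-55,0,0,0],
    [0,0,-55,0,0,0],
    [0,0,-53,0,0,0],
    [0.6,-54.8,0,0,0,0],
    [0.6,-54.8,0,0,0,0],
    [0.6,-54.8,0,0,0,0],
    [0.6,-54.8,0,0,0,0],
    [0.6,-54.8,0,0,0,0],
    [0.6,-54.8,0,0,0,0],
    [0.6,-54.8,0,0,0,0],
    [0.6,-54.8,0,0,0,0],
    [0.6,-54.8,0,0,0,0],
    [0.6,-54.8,0,0,0,0],
    [0,0,0,0,0,-0.132],
    [0,0,0,0,0,-0.132],
    [0,0,0,0,0,0],
    [0,0,0,0,0,0],
  ],
)

```text
time_s: 60.5
tool_pos: [0.5825, 0.2565, 0.1989]
tcp_rot: [180.0, 0.0, 0.9]
force: [-0.3, 0.9, -2.5]
width: 0.0356
```

Run:
```python
from h import *
snap("wrist","w13");go(.583,.2565,.1195,1);print(bot.read_state()['width'],bot.read_state()['force'])
P=cloud("w13")
m=(P[...,2]>.131)&(P[...,2]<.141)&(abs(P[...,0]-.583)<.045)&(P[...,1]>.228)&(P[...,1]<.285);q=P[m]
print(len(q),np.median(q,0),q.min(0),q.max(0),cv2.minAreaRect((q[:,:2]*1000).astype(np.float32)))
crop("w13",120,20,520,320,1.9,"c11")
```

```text
t 60.55 pos [0.5826 0.2565 0.199 ] rot [179.9915   0.0181   0.8951] q6 108.04180687398383 shift mm [ 0.4  0.  79.5] turn z deg(cw+) -0.10486621490738912 rad -0.0018
0.03557968602825308 [-0.7572  0.2863 -2.1628]
706 [0.6097 0.2596 0.1349] [0.6007 0.2417 0.131 ] [0.6182 0.2781 0.1369] ((609.467041015625, 259.949462890625), (17.057039260864258, 36.25920486450195), 0.8773967027664185)
```

View pics/c11.png

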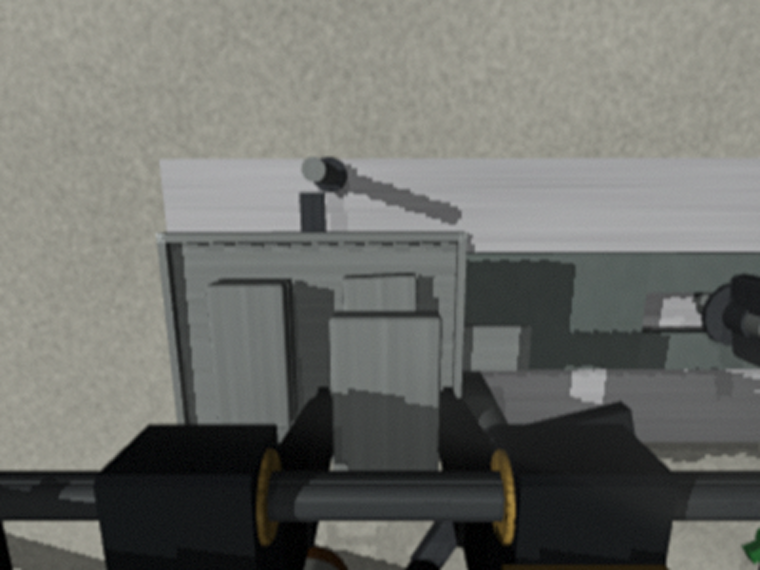

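Slab A with B on top sits at crop (250,350). The pan's first slab is under the held one, centre about (0.582, 0.260). I shift 3 mm and lay the last slab on it.

Emit:
arm_command(
  motion=[
    [0,-3.2,30,0,0,0],
    [0,0,28,0,0,0],
    [0,0,14,0,0,0],
    [0,0,6,0,0,0],
    [0,0,1,0,0,0],
    [0,0,0,0,0,0],
    [0,0,0,0,0,0],
  ],
)

```text
time_s: 61.42
tool_pos: [0.5833, 0.2603, 0.1213]
tcp_rot: [-180.0, -0.1, 1.0]
force: [1.0, -0.3, -1.4]
width: 0.0353
```

Emit:
arm_command(
  motion=[
    [0,0,1,0,0,0],
    [0,0,0,0,0,0],
    [0,0,0,0,0,0],
    [0,0,0,0,0,0],
  ],
  gripper=46,
)

```text
time_s: 61.92
tool_pos: [0.5828, 0.2601, 0.1194]
tcp_rot: [-180.0, -0.0, 1.0]
force: [-0.4, 0.1, 0.6]
width: 0.0436
```

Emit:
arm_command(
  motion=[
    [0,0,-20,0,0,0],
    [0,0,-40,0,0,0],
    [0,0,-40,0,0,0],
    [0,0,-30,0,0,0],
    [-10,50,0,0,0,0],
    [-10,50,0,0,0,0],
    [-10,50,0,0,0,0],
    [-10,50,0,0,0,0],
    [-10,50,0,0,0,0],
    [-10,50,0,0,0,0],
    [0,0,0,0,0,0],
    [0,0,0,0,0,0],
  ],
)

```text
time_s: 63.42
tool_pos: [0.5283, -0.0408, 0.2504]
tcp_rot: [-180.0, -0.1, 1.0]
force: [0.1, 0.1, 0.6]
width: 0.0438
```

Run:
```python
from h import *
snap("top","top6");snap("scene","scene6");print(bot.read_state()['tool_pos'])
P=cloud("top6")
for u,v in((158,165),(158,195),(170,160)):print(P[v,u])
a=load("top6")['im'][140:240,140:340,::-1];b=load("scene6")['im'][220:330,280:440,::-1]
cv2.imwrite("pics/c12.png",np.vstack([cv2.resize(a,(500,250),interpolation=2),cv2.resize(b,(500,344),interpolation=2)]))
# pointer and post heights, scene+top
for t in("top6","scene6"):
    Q=cloud(t)
    m=(abs(Q[...,0]-.655)<.02)&(abs(Q[...,1]-.29)<.035)&(Q[...,2]>.06);q=Q[m]
    print(t,len(q),[ (r(3)) for r in []]); 
    for p in q[np.argsort(q[:,1])][::3]:print(p.round(3).tolist(),end=' ')
    print()
```

```text
[ 0.5283 -0.04    0.2498]
[0.6169 0.3633 0.1132]
[0.5435 0.3593 0.1143]
[0.6293 0.334  0.1161]
top6 125 []
[0.637, 0.255, 0.123] [0.637, 0.261, 0.121] [0.638, 0.269, 0.116] [0.638, 0.274, 0.118] [0.637, 0.28, 0.121] [0.637, 0.285, 0.119] [0.655, 0.287, 0.116] [0.666, 0.287, 0.073] [0.643, 0.288, 0.112] [0.668, 0.288, 0.114] [0.637, 0.288, 0.118] [0.665, 0.288, 0.069] [0.664, 0.289, 0.086] [0.664, 0.289, 0.094] [0.672, 0.289, 0.084] [0.664, 0.29, 0.108] [0.653, 0.29, 0.114] [0.648, 0.29, 0.113] [0.664, 0.29, 0.098] [0.651, 0.29, 0.112] [0.663, 0.29, 0.113] [0.662, 0.291, 0.068] [0.636, 0.291, 0.122] [0.643, 0.292, 0.112] [0.663, 0.292, 0.115] [0.662, 0.293, 0.08] [0.67, 0.293, 0.113] [0.65, 0.294, 0.117] [0.64, 0.294, 0.115] [0.643, 0.294, 0.114] [0.648, 0.295, 0.113] [0.672, 0.295, 0.115] [0.67, 0.296, 0.113] [0.65, 0.297, 0.114] [0.646, 0.297, 0.112] [0.665, 0.298, 0.113] [0.643, 0.299, 0.115] [0.637, 0.299, 0.12] [0.641, 0.3, 0.11] [0.636, 0.306, 0.121] [0.636, 0.313, 0.121] [0.636, 0.32, 0.122] 
scene6 197 []
[0.637, 0.255, 0.112] [0.639, 0.257, 0.112] [0.638, 0.26, 0.114] [0.635,
[... 660 characters left out ...]
.112] [0.651, 0.295, 0.114] [0.673, 0.296, 0.093] [0.672, 0.296, 0.076] [0.674, 0.296, 0.099] [0.669, 0.296, 0.115] [0.65, 0.297, 0.114] [0.672, 0.297, 0.106] [0.673, 0.297, 0.111] [0.657, 0.297, 0.113] [0.669, 0.298, 0.096] [0.644, 0.298, 0.114] [0.665, 0.298, 0.089] [0.638, 0.298, 0.117] [0.667, 0.298, 0.066] [0.67, 0.298, 0.102] [0.669, 0.298, 0.089] [0.671, 0.299, 0.074] [0.654, 0.299, 0.113] [0.667, 0.299, 0.104] [0.667, 0.299, 0.1] [0.672, 0.299, 0.08] [0.645, 0.299, 0.113] [0.652, 0.3, 0.116] [0.638, 0.301, 0.117] [0.637, 0.304, 0.115] [0.637, 0.308, 0.115] [0.637, 0.31, 0.122] [0.635, 0.312, 0.118] [0.637, 0.317, 0.12] [0.637, 0.318, 0.115] [0.637, 0.321, 0.121] [0.638, 0.323, 0.116]
```

View pics/c12.png

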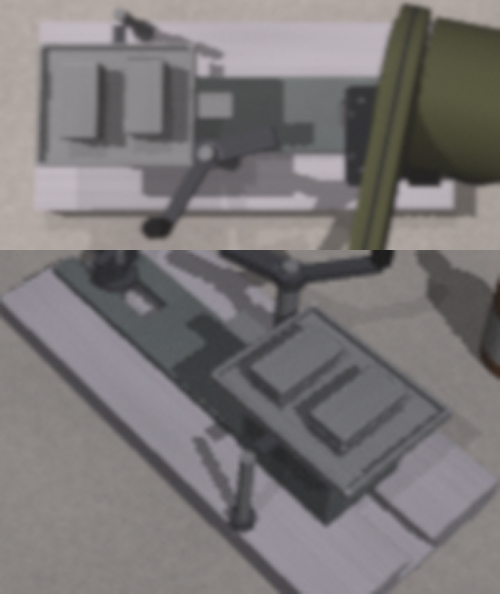

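The pan floor is at about 0.114. The pointer (0.113) is level with the post top (0.113–0.114). Slabs lie two on two, and the lever stays over. The nut was gripped only by its wing top, so I check its angle from above and whether a deeper grip is safe beside the lever's lobe.

Emit:
arm_command(
  motion=[
    [30,-30,0,0,0,-0.09],
    [24,-30,0,0,0,-0.09],
    [0,0,10,0,0,-0.05],
    [0,0,0,0,0,0],
    [0,0,0,0,0,0],
  ],
  gripper=80,
)

```text
time_s: 64.15
tool_pos: [0.5781, 0.0225, 0.2394]
tcp_rot: [180.0, -0.0, 14.2]
force: [-0.5, 0.2, 0.1]
width: 0.0758
```

Run:
```python
from h import *
snap("wrist","w14");go(.582,.022,.035,14)
P=cloud("w14")
m=(P[...,2]>.075)&(P[...,2]<.086)&(abs(P[...,0]-.582)<.05)&(abs(P[...,1]-.022)<.05)
q=P[m];print('wingtop',len(q),np.median(q,0),cv2.minAreaRect((q[:,:2]*1000).astype(np.float32)))
e,V=np.linalg.eigh(np.cov(q[:,:2].T));print('pca yaw',np.degrees(np.arctan2(V[1,1],V[0,1])))
for t in("w14","top6"):
    Q=cloud(t);m=(Q[...,2]>.10)&(Q[...,2]<.16)&(Q[...,1]>.05)&(Q[...,1]<.21)&(abs(Q[...,0]-.57)<.08);q=Q[m]
    if len(q): i=q[:,1].argmin();print(t,len(q),'lobe min y',q[i],np.percentile(q,[2,98],axis=0))
```

```text
t 64.2 pos [0.5781 0.0222 0.2397] rot [179.9905  -0.0308  14.1665] q6 72.72102875606937 shift mm [  3.6   1.2 204.7] turn z deg(cw+) 0.16652255398133775 rad 0.0029
wingtop 428 [0.583  0.0227 0.0783] ((582.15576171875, 22.76119613647461), (54.858699798583984, 16.60222053527832), 14.399867057800293)
pca yaw -168.32887346323145
w14 2619 lobe min y [0.5374 0.1313 0.1397] [[0.5011 0.1342 0.1103]
 [0.5892 0.2091 0.1551]]
top6 501 lobe min y [0.5381 0.1313 0.1427] [[0.5013 0.1351 0.111 ]
 [0.5902 0.2092 0.1565]]
```

The lobe's nearest point is y=0.131 and the gripper body reaches about 0.119, so a deeper grip is safe. I do one firm check twist.

Emit:
arm_command(
  motion=[
    [3.6,1,50,0,0,0.015],
    [0,0,50,0,0,0],
    [0,0,45,0,0,0],
    [0,0,30,0,0,0],
    [0,0,15,0,0,0],
    [0,0,7,0,0,0],
    [0,0,0,0,0,0],
    [0,0,0,0,0,0],
  ],
)

```text
time_s: 65.2
tool_pos: [0.583, 0.0218, 0.0438]
tcp_rot: [180.0, -0.2, 13.3]
force: [-0.7, 0.7, 0.4]
width: 0.076
```

Emit:
arm_command(
  motion=[
    [0,0,0,0,0,0],
    [0,0,0,0,0,0],
    [0,0,0,0,0,0],
    [0,0,0,0,0,0],
    [0,0,0,0,0,0],
    [0,0,0,0,0,0],
    [0,0,0,0,0,0],
    [0,0,0,0,0,0],
    [0,0,0,0,0,0],
  ],
  gripper=0,
  grip_force=60,
)

```text
time_s: 66.32
tool_pos: [0.5818, 0.0218, 0.0421]
tcp_rot: [180.0, 0.0, 13.3]
force: [-0.6, -0.2, -0.5]
width: 0.0164
```

Run:
```python
from h import *
s=bot.read_state();print(s['tool_pos'],s['tcp_rot'],s['width'],s['force'],s['torque'])
```

```text
[0.5818 0.0218 0.0421] [179.9921   0.0001  13.3147] 0.016402046127722746 [-0.5735 -0.2289 -0.4749] [-0.1508  0.1375 -0.02  ]
```

Emit:
arm_command(
  motion=[
    [0,0,0,0,0,0.03],
    [0,0,0,0,0,0.03],
    [0,0,0,0,0,0.03],
    [0,0,0,0,0,0],
  ],
)

```text
time_s: 66.82
tool_pos: [0.5818, 0.0218, 0.0421]
tcp_rot: [180.0, 0.0, 8.2]
force: [0.8, -0.5, -0.3]
width: 0.0161
```

Run:
```python
from h import *
s=bot.read_state();print(s['tool_pos'],s['tcp_rot'],s['width'],s['force'],s['torque'])
```

```text
[0.5818 0.0218 0.0421] [179.9812   0.0045   8.1816] 0.016079643791581333 [ 0.8362 -0.4608 -0.3373] [-0.1456  0.0724  0.6524]
```

Emit:
arm_command(
  motion=[
    [0,0,0,0,0,0.04],
    [0,0,0,0,0,0.04],
    [0,0,0,0,0,0.04],
    [0,0,0,0,0,0],
  ],
)

```text
time_s: 67.32
tool_pos: [0.5833, 0.022, 0.0422]
tcp_rot: [-180.0, -0.2, 1.2]
force: [6.2, 0.2, -4.3]
width: 0.0161
```

Run:
```python
from h import *
s=bot.read_state();print(s['tool_pos'],s['tcp_rot'],s['width'],s['force'],s['torque'])
```

```text
[0.5833 0.022  0.0422] [-179.9665   -0.2182    1.2068] 0.01606656033604601 [ 6.16    0.2421 -4.2632] [ 0.0811 -0.7853  0.2216]
```

Emit:
arm_command(
  motion=[
    [0,0,0,0,0,0.06],
    [0,0,0,0,0,0.06],
    [0,0,0,0,0,0.06],
    [0,0,0,0,0,0],
  ],
)

```text
time_s: 67.82
tool_pos: [0.5823, 0.0217, 0.0423]
tcp_rot: [180.0, -0.1, -8.9]
force: [2.7, -0.9, -1.3]
width: 0.0168
```

Run:
```python
from h import *
s=bot.read_state();print(s['tool_pos'],s['tcp_rot'],s['width'],s['force'],s['torque'])
```

```text
[0.5823 0.0217 0.0423] [179.9706  -0.0701  -8.8843] 0.0167976340645663 [ 2.7251 -0.8844 -1.3257] [-0.2239 -0.228   1.1603]
```

Torque climbs to 1.16 N m while the wing does not follow the tool, so it is hard on its stop. I release, back away and make the final check.

Emit:
arm_command(
  motion=[
    [0,0,0,0,0,0],
    [0,0,0,0,0,0],
    [0,0,0,0,0,0],
    [0,0,0,0,0,0],
    [0,0,0,0,0,0],
    [0,0,0,0,0,0],
    [0,0,0,0,0,0],
    [0,0,-40,0,0,0],
    [0,0,-50,0,0,0],
    [0,0,-50,0,0,0],
    [0,0,-50,0,0,0],
    [0,0,0,0,0,0],
    [0,0,0,0,0,0],
  ],
  gripper=80,
)

```text
time_s: 69.45
tool_pos: [0.5815, 0.0219, 0.2317]
tcp_rot: [180.0, 0.0, -9.0]
force: [-0.4, 0.1, -1.2]
width: 0.0759
```

Run:
```python
from h import *
snap("wrist","w15");go(.582,.022,.035,14)
P=cloud("w15")
m=(P[...,2]>.074)&(P[...,2]<.086)&(abs(P[...,0]-.582)<.05)&(abs(P[...,1]-.022)<.05)
q=P[m];print('wingtop',len(q),np.median(q,0),cv2.minAreaRect((q[:,:2]*1000).astype(np.float32)))
snap("top","top7");P=cloud("top7")
for u,v in((158,165),(158,195),(170,160)):print(P[v,u])
Q=cloud("scene6");snap("scene","scene7");Q=cloud("scene7")
for n,a in(("pointer",(.645,.2935)),("post",(.668,.2935))):
    k=Q[(abs(Q[...,0]-a[0])<.006)&(abs(Q[...,1]-a[1])<.006)&(Q[...,2]>.108)];print(n,np.median(k,0),len(k))
u,v=map(int,proj("w15",[.582,.022,.05]));print(u,v);crop("w15",max(0,u-80),max(0,v-80),u+80,v+80,3.5,"c13")
```

```text
t 69.5 pos [0.5809 0.0219 0.2305] rot [179.9816   0.1464  -9.03  ] q6 95.9014630070835 shift mm [  1.5  -0.3 195.5] turn z deg(cw+) -23.030034568833855 rad -0.4019
wingtop 448 [0.5827 0.022  0.0782] ((581.98583984375, 22.07213020324707), (55.751583099365234, 17.305286407470703), 4.2707438468933105)
[0.6166 0.3626 0.115 ]
[0.5433 0.3585 0.1163]
[0.6294 0.3342 0.1154]
pointer [0.6452 0.294  0.1136] 23
post [0.669  0.2938 0.1137] 23
322 177
```

View pics/c13.png

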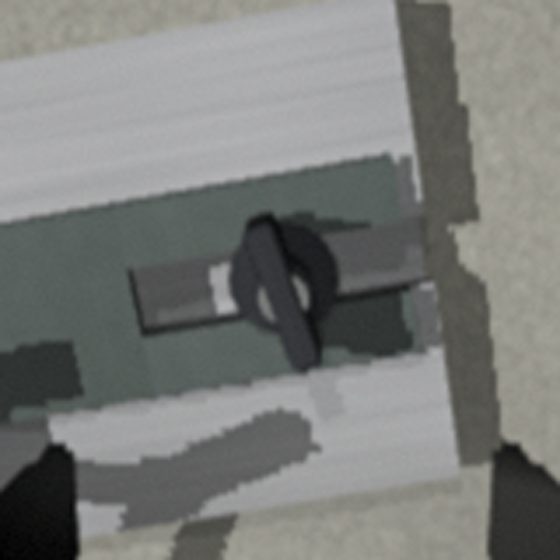

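The wing stands at about 8–12° yaw with its flange down on the tines. Pointer (0.1136) and post (0.1137) are level. I hand in.

```bash
python3 -c "
from bench import bot
print(bot.read_state()['force'],bot.sign_off())"
```

```text
the job is handed in; nothing more can be done
[-1.11777133  0.09899284 -0.00179163] None
```

I finished the job in the order asked and handed it in at about 70 s of robot time. `sign_off()` gives no verdict.

- **Bolt:** I set the grey T-bolt from the white block into the fork. I turned it clockwise until the head jammed across the slot, then tightened the winged nut to its stop. In a final deep-grip twist the torque rose to 1.16 N m and the wing stopped following the tool.
- **Lever:** I swung it over until the force jumped from about 4 to over 20 N with the knob standing still. The pan then sank 10 mm under the one slab already in it, so it was free.
- **Slabs:** I laid three bench slabs in the pan, making four in total. On the last check the pointer read 113.6 mm and the index post 113.7 mm.

- **Disagreements:**
  - The wing's yaw reads about 4–12°, depending on how I measure it, where I expected about 15° at the stop. It is past that angle, not short of it.
  - I never saw the head under the lips, so "square across the slot" rests on the jam and on the turn count.
  - The finger tips sit about 20 mm behind the stated tool point. Because of that, my first two tries at a slab closed above it and moved nothing.
- **Not checked:** I did not measure the beaker, slide box or bottle at the end. No move came near them, and no unexpected forces showed.

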